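# Load the chopping-board steriliser and set its timer

### The arm

A 6-joint arm with a two-finger parallel gripper is mounted at the origin on the work surface. World frame = base frame: x ahead of the robot, y to its left, z up, the work surface at z = 0. Lengths are in m, angles in degrees, forces in N, time in s.
With the tool pointing down it reaches from about 0.25 to 0.8 m from the base axis. Payload 3.9 kg.
Tool frame: the origin (TCP) lies on the centre line of the jaws, within the pads' length; the fingertips stand 14 mm ahead of it and the grasp point (between the pads) lies 5 mm behind it; z points along the fingers, y is the direction in which the jaws open and shut (so a half turn about z gives the same grasp; the last joint's range is limited). The gripper opens to 85 mm and grips with 20 to 120 N. Pads are 22 mm wide; open, the fingers measure 114 mm over their backs; the gripper's body (76 mm by 85 mm) begins 54 mm behind the grasp point. The pads swing forward as they close: fully open they stand 13 mm farther back than shut.
Start: joints at [-70.818, 14.897, -7.913, 67.191, 0, 90], TCP at [0.172, -0.496, 0.245] pointing down, gripper open.
Joint ranges: [-159.42, 159.42], [-47.68, 98.78], [-73.54, 78.23], [-108.79, 121.32], [-90, 84.71], [-180, 180]. Speed limits (degrees/s): [147.25, 147.25, 180, 180, 180, 180].

### API

Orientations are given as a 3x3 rotation matrix whose columns are the frame's x, y, z axes.
In Python, from cell import env gives the robot as it stands. The module is installed in compiled form; this text tells all that it offers.
- The arm moves only by the tool step_arm, never from a script. Its argument "deltas" is a list of rows, each an object of numbers: "jaw": the closure, from 0 (fully open) to 1 (shut); "x", "y", "z": the shift along the tool's x, y, z in mm; "rx", "ry", "rz": the turn, a rotation vector about the tool's x, y, z in units of 5 degrees (1.0 is 5 degrees). A call has 1 to 12 rows; each row is the pose to reach, as a shift and turn from the pose commanded when the call began, along the tool's axes at that moment; what a row does not reach only later rows make up. A row lasts 1/12 s, in which the tool goes at most 41.7 mm and 7.16 degrees, less where a joint would pass 70% of its speed; a pose out of reach is approached as far as the arm can. A call with a gripper value outside its range is refused whole. The fingers move at their own pace and stop on an object; "squeeze" is the grip in N (left out, the last holds). Time passes only in rows, so rows that repeat a pose let the fingers close. It gives the time, the measured TCP pose, the force and the opening at its end, in the units of the state.
- env.state(): the state, without advancing time (a new reading comes with each control period).
- env.capture(name): name is "scene" or "top"; returns the picture (480x640x3 uint8, blue, green, red); there is no depth.
- env.calibration(name): a dict with "fx", "fy", "cx", "cy" (pixels), "rvec" (rotation vector, rad) and "tvec" (3), from world to camera coordinates, as OpenCV has them. Camera axes: x right, y down, z forward; pixel columns grow to the right and rows downward; lengths in m; the calibration is good to about 2 mm. A picture is of the moment at which its call begins. calibration takes no time and is no camera call.
- env.sign_off(): hands the job in, once; it reports no verdict.
The state is a dict: "clock": time; "joint_pos": joint angles; "qd": joint speeds; "effort": joint torques, N m; "tcp_pos": TCP position; "tcp_rot": TCP orientation; "force": force on the tool from outside, world axes, zero at the start; "wrist_torque": the same for the moment, N m; "grip_width": finger opening in m.
Only numpy, scipy, OpenCV 4.12 (cv2) and the standard library are available. Lean on these libraries where they do the work, as an engineer would, in place of code of your own. Each camera call takes 0.05 s, during which the arm holds its last target. There are 200 camera calls.

### The job

The washed chopping boards are to go from the dish drainer into the board steriliser: first slide the loose drip tray fully home in its slot at the foot of the steriliser's front, then lower every board gently into the slot marked with its own colour until it stands on the slot's floor (do not let it drop in), and only then turn the timer dial to the green mark. Leave the other kitchen things where they are.

Things in the scene. Friction and masses are not known exactly. Their poses are not given: they have to be found in the camera images.
- steriliser: White steriliser for small chopping boards, fixed, front towards the robot. Origin: on the table under the rack's centre; x from front to back, y to its left. Plinth 200 (x) x 220 (y), 45 high, with four upright slots along x, 50 apart in y. Dial deck: y -210 to -110, 50 high. Heater end: y 110 to 148, 130 high. Front and back walls: inner faces at x = -90 and 90, tops 70 high, with colour strips.
- tray_home (a point): Where the drip tray's origin lies when fully home (on the table, 87 mm in front of the steriliser's origin, axes as its own). The tray slot opens at the foot of the steriliser's front face (x = -100 mm), in the middle: 114 mm wide, slightly flared at the mouth, 20 mm high, 80 mm deep to the stop, the table its floor. The tray goes in along +x.
- slot_red (a point): Middle of the floor of the red-marked slot, 45 mm above the table, at y = -75 mm of the steriliser; axes as its own. The red board's origin belongs here. The slot runs along x between two thin fins 150 mm long, 13 mm apart up to 100 mm above the table, then flaring to a 27 mm mouth at 112 mm; end walls leave a board 5 mm play each way along x.
- slot_yellow (a point): Middle of the floor of the yellow-marked slot, 45 mm above the table, at y = -25 mm of the steriliser; axes as its own. The yellow board's origin belongs here. The slot runs along x between two thin fins 150 mm long, 13 mm apart up to 100 mm above the table, then flaring to a 27 mm mouth at 112 mm; end walls leave a board 5 mm play each way along x.
- slot_green (a point): Middle of the floor of the green-marked slot, 45 mm above the table, at y = 25 mm of the steriliser; axes as its own. The green board's origin belongs here. The slot runs along x between two thin fins 150 mm long, 13 mm apart up to 100 mm above the table, then flaring to a 27 mm mouth at 112 mm; end walls leave a board 5 mm play each way along x.
- slot_blue (a point): Middle of the floor of the blue-marked slot, 45 mm above the table, at y = 75 mm of the steriliser; axes as its own. The blue board's origin belongs here. The slot runs along x between two thin fins 150 mm long, 13 mm apart up to 100 mm above the table, then flaring to a 27 mm mouth at 112 mm; end walls leave a board 5 mm play each way along x.
- timer (a joint): Angle of the timer dial in rad: 0 with its white pointer line towards the steriliser's front (-x), growing clockwise seen from above, stops at 0 and 4.71 (13 ticks, 0 to 60 minutes). The long green mark, the middle tick, is at 2.356 rad. Light friction (0.03 N m); it stays where it is left. Starts between 0 and 0.6.
- timer_grip (a point): On the dial's vertical axis at the height to grip, 87 mm above the table, 7 mm below the top of its grip bar; at x = -45, y = -160 mm of the steriliser. Turns with the dial: its x axis lies along the bar (40 mm long, 14 mm thick, 32 mm tall), pointer at the -x end; its yaw is the steriliser's yaw minus the joint angle. Deck top 50 mm above the table.
- drip_tray: Loose grey flat drip tray, 134 (x) x 110 (y) x 14 mm, about 0.16 kg, with a black upright grip tab near its outer (-x) end: 10 mm thick in y, 30 mm long in x, centred at x = -54 mm, top 50 mm above the underside. Origin: centre of the underside. The +x end goes in first; fully home the last 54 mm, with the tab, stay outside. Starts on the table in front of the steriliser.
- drainer: Grey dish drainer with steel wires, fixed, 210 (x) x 230 (y) mm, rim 18 high. Origin: centre of its underside. Four places along x at y = -75, -25, 25, 75 mm, each between a pair of wire hoops 72 mm high, 140 long, 14 clear between; floor 5 mm above the table. The boards stand there at the start in any order; places may be empty.
- board_red: Small red plastic chopping board standing on its long edge, 170 mm long (x), 10 mm thick (y), 110 mm high, with a handle in the middle of its upper edge 40 mm wide (x), 10 mm thick, reaching up to 148 mm; about 0.18 kg. Origin: centre of its lower edge; z up. Either way round is right in its slot. May be absent.
- board_yellow: Small yellow plastic chopping board standing on its long edge, 170 mm long (x), 10 mm thick (y), 110 mm high, with a handle in the middle of its upper edge 40 mm wide (x), 10 mm thick, reaching up to 148 mm; about 0.18 kg. Origin: centre of its lower edge; z up. Either way round is right in its slot. May be absent.
- board_green: Small green plastic chopping board standing on its long edge, 170 mm long (x), 10 mm thick (y), 110 mm high, with a handle in the middle of its upper edge 40 mm wide (x), 10 mm thick, reaching up to 148 mm; about 0.18 kg. Origin: centre of its lower edge; z up. Either way round is right in its slot. May be absent.
- board_blue: Small blue plastic chopping board standing on its long edge, 170 mm long (x), 10 mm thick (y), 110 mm high, with a handle in the middle of its upper edge 40 mm wide (x), 10 mm thick, reaching up to 148 mm; about 0.18 kg. Origin: centre of its lower edge; z up. Either way round is right in its slot. May be absent.
- pot_lid: Aluminium pot lid lying at the back, 150 mm across, 46 mm high with its knob. Origin: centre of its underside. Not to be moved.
- bowl: Blue ceramic bowl, 130 mm across, 60 mm high. Origin: centre of its underside. Not to be moved.
- dumpling_press: Orange plastic dumpling press lying open, 286 mm long (x) by 96 mm, up to 12 mm high. Origin: centre of its underside. Not to be moved.
- glass_jar: Squat glass jar with a red screw-top, 84 mm across, 75 mm high. Origin: centre of its underside. Not to be moved.
- spatula: Wooden-handled spatula lying flat along its x, about 280 mm long, 70 mm wide at the blade. Origin: on the table below its middle. Not to be moved.
- soy_bottle: Amber glass bottle with a red cap, 64 mm across, 200 mm high. Origin: centre of its underside. Not to be moved.
- mug: White mug, 80 mm across, 90 mm high. Origin: centre of its underside. Not to be moved.
Not all that is in view belongs to the job. There is more than one size of the board_blue; the job needs the larger.

How it is judged (in metres and radians):
On the way, in this order (a step that is already met when the one before it is completed fails the run):
1. the drip tray is fully home in its slot (x of drip_tray in the frame of tray_home between -0.005 and 0.004 m and y of drip_tray in the frame of tray_home between -0.005 and 0.005 m and z of drip_tray in the frame of tray_home between -0.003 and 0.004 m and angle between the x axis of drip_tray and the x axis of tray_home, either way round below 0.06 rad), for 0.2 s.
2. every board stands on the floor of the slot of its own colour (x of board_red in the frame of slot_red between -0.012 and 0.012 m and y of board_red in the frame of slot_red between -0.005 and 0.005 m and z of board_red in the frame of slot_red between -0.004 and 0.004 m and angle between each of board_red, board_yellow, board_green, board_blue's own z axis and vertical below 0.08 rad and angle between the x axis of board_red and the x axis of slot_red, either way round below 0.08 rad and x of board_yellow in the frame of slot_yellow between -0.012 and 0.012 m and y of board_yellow in the frame of slot_yellow between -0.005 and 0.005 m and z of board_yellow in the frame of slot_yellow between -0.004 and 0.004 m and angle between the x axis of board_yellow and the x axis of slot_yellow, either way round below 0.08 rad and x of board_green in the frame of slot_green between -0.012 and 0.012 m and y of board_green in the frame of slot_green between -0.005 and 0.005 m and z of board_green in the frame of slot_green between -0.004 and 0.004 m and angle between the x axis of board_green and the x axis of slot_green, either way round below 0.08 rad and x of board_blue in the frame of slot_blue between -0.012 and 0.012 m and y of board_blue in the frame of slot_blue between -0.005 and 0.005 m and z of board_blue in the frame of slot_blue between -0.004 and 0.004 m and angle between the x axis of board_blue and the x axis of slot_blue, either way round below 0.08 rad), for 0.2 s.
3. the timer dial points to the green mark (value of joint timer between 2.23619 and 2.47619 rad), for 0.2 s.
At the end, for the whole second after the job is handed in: Drip tray home against its stop (within 5 mm, straight to 0.06 rad); every board present upright on the floor of the slot of its own colour (within 4 mm of the floor, 12 mm along the slot, tilt under 0.08 rad); dial within 0.12 rad of the green mark; all at rest and released (all of step 1 and all of step 2 and all of step 3 and linear speed of each of drip_tray, board_red, board_yellow, board_green, board_blue below 0.02 m/s); the robot touches nothing.
It fails at once if another kitchen thing is moved by more than 3 cm (distance of any of pot_lid, bowl, dumpling_press, glass_jar, spatula, soy_bottle, mug from where it was at the start of the episode above 0.03 m).
It fails at once if a board is dropped into its slot (faster than 0.75 m/s there) ((horizontal distance between board_red and slot_red below 0.02 m and height (world z) of board_red below 0.13 m and linear speed of board_red above 0.75 m/s) or (horizontal distance between board_yellow and slot_yellow below 0.02 m and height (world z) of board_yellow below 0.13 m and linear speed of board_yellow above 0.75 m/s) or (horizontal distance between board_green and slot_green below 0.02 m and height (world z) of board_green below 0.13 m and linear speed of board_green above 0.75 m/s) or (horizontal distance between board_blue and slot_blue below 0.02 m and height (world z) of board_blue below 0.13 m and linear speed of board_blue above 0.75 m/s)).
Of board_red, board_yellow, board_green, board_blue only 2 to 4 are there at a start; the rules pass over those that are not, and their reading is None.
At some moment in a run one of drip_tray may be knocked a few centimetres aside while the robot is not near it.
It also fails if it takes over 210 s, if anything falls off the work surface, if the arm or the gripper's body presses on something with over 40 N, if the wrist force passes 120 N, or if a joint passes its speed limit or range.

## Working session

There is one attempt and no reset: what is moved stays moved. The work goes in short steps, Python scripts to look and compute and a tool call to move; the robot and the scene stay as the last step left them, time stands still between calls to the robot, and variables do not carry over. Pictures are saved under pics/ and viewed, about 12 in all and at most 16, crops included, and the job is handed in when it is done.

Besides the shell and the picture viewer there is one more tool, called after "Emit:" as a command line: name --argument value ..., lists and objects as JSON in quotes. step_arm: Moves the arm, as the interface text tells. Its arguments: {"type":"object","properties":{"deltas":{"type":"array"},"squeeze":{"type":"number"}},"required":["deltas"]}

```bash
mkdir -p pics; python3 - <<'E'
from cell import env
import cv2
for n in("scene","top"):
    cv2.imwrite(f"pics/{n}0.png",env.capture(n)); print(n,env.calibration(n))
s=env.state();print(s)
E
```

```text
scene {'fx': 501.61932293810077, 'fy': 501.61932293810077, 'cx': 322.6692264900787, 'cy': 240.76592436380284, 'rvec': array([ 0.74562041,  2.71598663, -0.91296954]), 'tvec': array([ 0.41959995, -0.198049  ,  1.93055672])}
top {'fx': 453.6112657734716, 'fy': 453.6112657734716, 'cx': 316.34339432304415, 'cy': 238.0906448603237, 'rvec': array([ 2.18229314, -2.13972887,  0.10929988]), 'tvec': array([0.06059835, 0.54044173, 1.24851289])}
{'clock': 0.1, 'joint_pos': array([-7.08181561e+01,  1.49335547e+01, -7.97899614e+00,  6.71897211e+01,
       -8.17127950e-04,  9.00010698e+01]), 'qd': array([ 0.09548557, -0.25544648,  0.21966703, -0.07692324, -0.0411355 ,
       -0.01847966]), 'effort': array([-6.98568929e-04, -4.06506944e+01,  2.54527599e+01,  1.00887267e-02,
       -1.12907319e-04,  7.09282617e-06]), 'tcp_pos': array([ 0.17230013, -0.49529716,  0.24452945]), 'tcp_rot': array([[ 9.44486662e-01,  3.28549214e-01, -5.99956780e-04],
       [ 3.28549761e-01, -9.44485166e-01,  1.68119532e-03],
       [-1.42948785e-05, -1.78498221e-03, -9.99998407e-01]]), 'force': array([0.26669048, 0.08742926, 0.83898619]), 'wrist_torque': array([-0.027476  , -0.01507848,  0.02640832]), 'grip_width': 0.08579198303805281}
```

View pics/scene0.png

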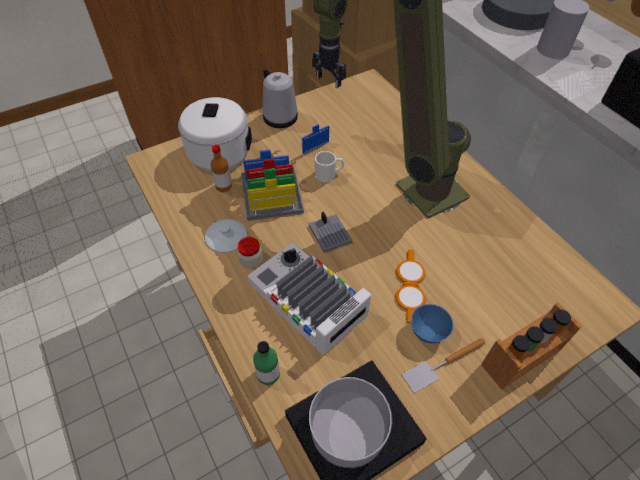

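View pics/top0.png

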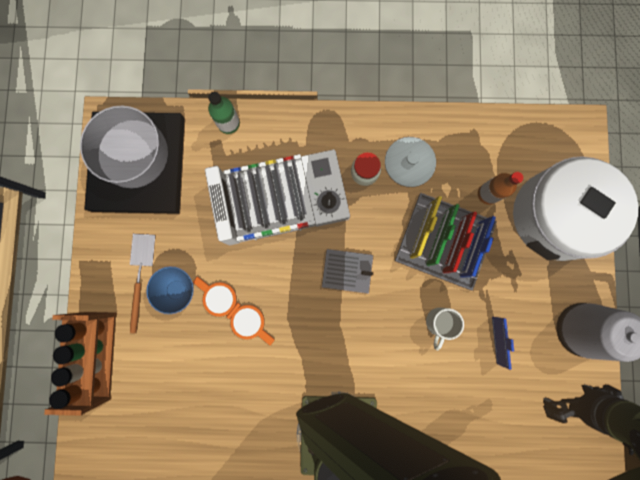

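The scene view shows the drainer at about (270,190), the steriliser at (310,295) and the tray at (330,232). The top view shows the same things: boards, left to right, yellow (427,225), green (443,232), red (462,242) and blue (480,247), the tray at (348,271) and the dial at (328,202).

Possible mix-ups in the top view:
- **Blue board:** the one in the drainer (480,247) or the loose one on the table (502,343), which looks smaller.
- **Red:** the board (462,242) or the jar and bottle caps.
- **Green:** the board (443,232) or the green bottle (223,112).

I'll check with a close crop.

```bash
cat > h.py <<'E'
import cv2,numpy as np
from cell import env
def cam(n):
    c=env.calibration(n);K=np.array([[c['fx'],0,c['cx']],[0,c['fy'],c['cy']],[0,0,1]]);R=cv2.Rodrigues(c['rvec'])[0];return K,R,c['tvec']
def ray(n,uv,z):
    K,R,t=cam(n);uv=np.atleast_2d(uv).astype(float);o=-R.T@t
    d=(np.c_[uv,np.ones(len(uv))]@np.linalg.inv(K).T)@R
    return o+d*((z-o[2])/d[:,2])[:,None]
def proj(n,P):
    c=env.calibration(n);K,_,_=cam(n);return cv2.projectPoints(np.atleast_2d(P).astype(float),c['rvec'],c['tvec'],K,None)[0][:,0]
def crop(src,box,s,out):
    im=cv2.imread(src) if isinstance(src,str) else src
    x0,y0,x1,y1=box;cv2.imwrite(out,cv2.resize(im[y0:y1,x0:x1],None,fx=s,fy=s,interpolation=cv2.INTER_CUBIC))
E
python3 - <<'E'
from h import *
a=cv2.imread('pics/top0.png')[140:300,195:355];b=cv2.imread('pics/top0.png')[180:380,380:530]
a=cv2.resize(a,None,fx=2.5,fy=2.5,interpolation=2);b=cv2.resize(b,None,fx=2.6,fy=2.6,interpolation=2)
h=np.zeros((520,790,3),np.uint8);h[:a.shape[0],:400]=a;h[:,400:790]=b;cv2.imwrite('pics/c1.png',h)
crop('pics/scene0.png',(190,110,390,360),2.4,'pics/c2.png')
E
```

```text
(no output)
```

View pics/c1.png

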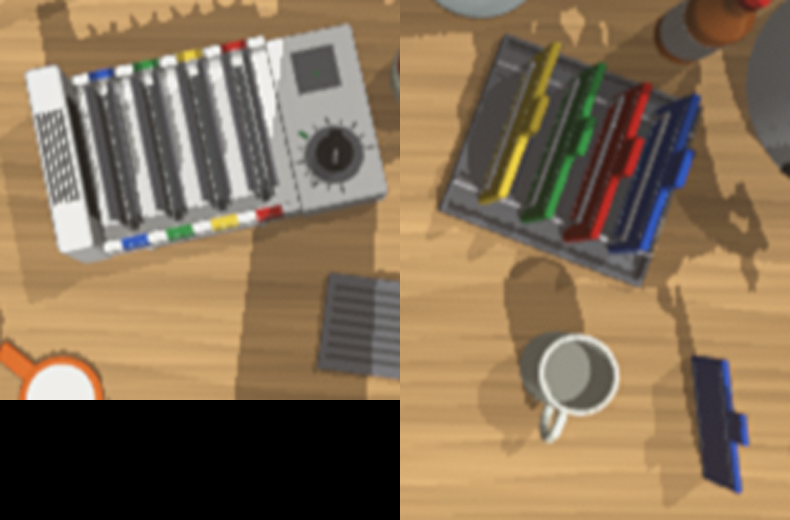

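View pics/c2.png

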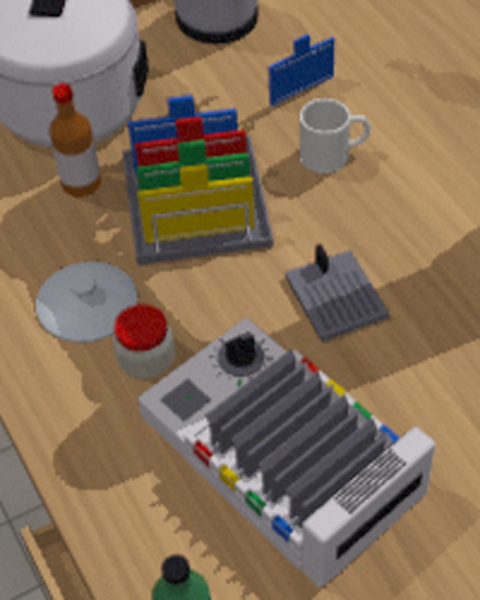

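The crops confirm the choice. The blue board in the drainer, about 170 mm long, is the larger one, and the loose blue one by the mug is the small decoy. All four coloured boards stand in the drainer. The tray's tab is at its right end, (366,268) in the top view, so the tray points roughly along world +y. Next I measure.

```bash
cat >> h.py <<'E'
HSV=dict(red=[((0,150,60),(6,255,255)),((174,150,60),(180,255,255))],yellow=[((22,150,90),(32,255,255))],green=[((50,110,50),(75,255,255))],blue=[((108,130,70),(122,255,255))])
def mask(im,c,box):
    h=cv2.cvtColor(im,cv2.COLOR_BGR2HSV);m=sum(cv2.inRange(h,np.array(a),np.array(b)) for a,b in HSV[c])
    o=np.zeros_like(m);x0,y0,x1,y1=box;o[y0:y1,x0:x1]=m[y0:y1,x0:x1];return o
def comps(m,amin=4):
    n,l,s,c=cv2.connectedComponentsWithStats((m>0).astype(np.uint8));return [(int(s[i,4]),c[i],l==i) for i in range(1,n) if s[i,4]>=amin]
E
python3 - <<'E'
from h import *
np.set_printoptions(precision=4,suppress=True)
im=cv2.imread('pics/top0.png');sc=cv2.imread('pics/scene0.png')
for c in HSV:
    for n,i,b in(('top',im,(200,145,310,250)),('scene',sc,(250,240,375,350))):
        for a,p,_ in comps(mask(i,c,b)): print(c,n,'strip',a,p,ray(n,p,.07)[0,:2])
for c in HSV:
    for n,i,b in(('top',im,(390,185,500,290)),('scene',sc,(235,145,305,225))):
        k=max(comps(mask(i,c,b)),key=lambda q:q[0])
        cn=cv2.findContours(k[2].astype(np.uint8),0,1)[0];cn=max(cn,key=cv2.contourArea);ap=cv2.approxPolyDP(cn,1.5,True)[:,0]
        print(c,n,k[0]);print(np.c_[ap,ray(n,ap,.115)[:,:2],ray(n,ap,.153)[:,:2]])
print('drainer',ray('top',[(420.4,194.2),(395.4,260),(473.5,289.6)],.018))
E
```

```text
red top strip 24 [288.2917 157.5417] [0.7589 0.1535]
red top strip 27 [301.9259 224.7407] [0.5707 0.1111]
red scene strip 126 [253.627  246.8175] [ 0.7287 -0.048 ]
red scene strip 14 [318.7857 261.7143] [0.5728 0.1137]
red scene strip 28 [273.8929 298.0357] [0.762 0.161]
yellow top strip 27 [270.1111 161.4074] [0.7469 0.2038]
yellow top strip 29 [284.2759 228.3103] [0.56   0.1591]
yellow scene strip 23 [330.0435 271.    ] [0.5602 0.1634]
yellow scene strip 39 [284.7949 308.3077] [0.7502 0.21  ]
green top strip 18 [252.6111 165.2222] [0.7352 0.2522]
green top strip 26 [266.3462 232.2308] [0.5482 0.2079]
green scene strip 16 [340.8125 280.625 ] [0.5499 0.212 ]
green scene strip 30 [295.8333 318.7   ] [0.7385 0.2582]
green scene strip 4 [269.75 348.75] [0.8506 0.3051]
blue top strip 18 [235.5556 169.1667] [0.7231 0.2992]
blue top strip 32 [248.6562 236.0312] [0.5368 0.256 ]
blue scene strip 15 [351.8667 290.    ] [0.5386 0.259 ]
blue scene strip 38 [306.9474 329.4737] [0.7276 0.3063]
red top 464
[[476.     212.       0.6072  -0.3495   0.6005  -0.3364]
 [472.     213.       0.6043  -0.33
[... 6306 characters left out ...]
     0.5412  -0.3504   0.5562  -0.3133]
 [246.     164.       0.5965  -0.3706   0.61    -0.3328]
 [246.     162.       0.5919  -0.3801   0.6055  -0.342 ]
 [270.     157.       0.5036  -0.3592   0.5198  -0.3218]
 [285.     157.       0.4555  -0.3312   0.4731  -0.2946]
 [285.     160.       0.4631  -0.3171   0.4804  -0.2809]
 [275.     161.       0.4974  -0.331    0.5138  -0.2944]
 [276.     165.       0.504   -0.3106   0.5202  -0.2746]
 [279.     163.       0.4896  -0.3143   0.5062  -0.2782]
 [284.     164.       0.4762  -0.3004   0.4932  -0.2647]
 [288.     163.       0.461   -0.2976   0.4785  -0.262 ]]
drainer [[ 0.6729 -0.2247  0.018 ]
 [ 0.4825 -0.1533  0.018 ]
 [ 0.4038 -0.3719  0.018 ]]
```

```bash
python3 - <<'E'
from h import *
np.set_printoptions(precision=4,suppress=True)
im=cv2.imread('pics/top0.png');h=cv2.cvtColor(im,cv2.COLOR_BGR2HSV)
for n in('top','scene'):
    K,R,t=cam(n);print(n,'campos',-R.T@t)
m=np.zeros(h.shape[:2],np.uint8);b=(slice(238,305),slice(312,385));m[b]=(h[b][...,1]<70)*255
k=max(comps(m),key=lambda q:q[0]);r=cv2.minAreaRect(np.argwhere(k[2])[:,::-1].astype(np.float32));bx=cv2.boxPoints(r)
print(k[0],r);print(np.c_[bx,ray('top',bx,.014)[:,:2]])
dk=np.zeros_like(m);dk[b]=(h[b][...,2]<45)*255
for a,p,q in comps(dk): 
    print('dark',a,p,ray('top',p,.04)[0],cv2.minAreaRect(np.argwhere(q)[:,::-1].astype(np.float32)))
print('dial',ray('top',(329,200.8),.07))
crop(im,(300,180,400,310),4.5,'pics/c3.png')
# triangulated strips
for c,a,b2 in [('Rf',(301.93,224.74),(318.79,261.71)),('Yf',(284.28,228.31),(330.04,271)),('Gf',(266.35,232.23),(340.81,280.62)),('Bf',(248.66,236.03),(351.87,290)),('Rb',(288.29,157.54),(273.89,298.04)),('Bb',(235.56,169.17),(306.95,329.47))]:
    P=[cam(n)[0]@np.c_[cam(n)[1],cam(n)[2]] for n in('top','scene')]
    X=cv2.triangulatePoints(P[0],P[1],np.array(a).reshape(2,1),np.array(b2).reshape(2,1));print(c,(X[:3]/X[3]).T)
E
```

```text
top campos [0.3996 0.0591 1.3005]
scene campos [1.0557 0.916  1.4102]
1817 ((347.38385009765625, 270.7239685058594), (47.42436599731445, 38.93109130859375), 7.4314093589782715)
[[321.3532 286.9591   0.4026   0.0545]
 [326.3885 248.355    0.5121   0.0422]
 [373.4145 254.4889   0.4972  -0.0916]
 [368.3792 293.0929   0.3881  -0.0781]]
dial [[0.6387 0.0381 0.07  ]]
Rf [[0.5713 0.1112 0.0658]]
Yf [[0.5595 0.1603 0.0657]]
Gf [[0.5483 0.2089 0.0648]]
Bf [[0.5371 0.2568 0.0657]]
Rb [[0.7606 0.155  0.0605]]
Bb [[0.7254 0.3014 0.0599]]
```

View pics/c3.png

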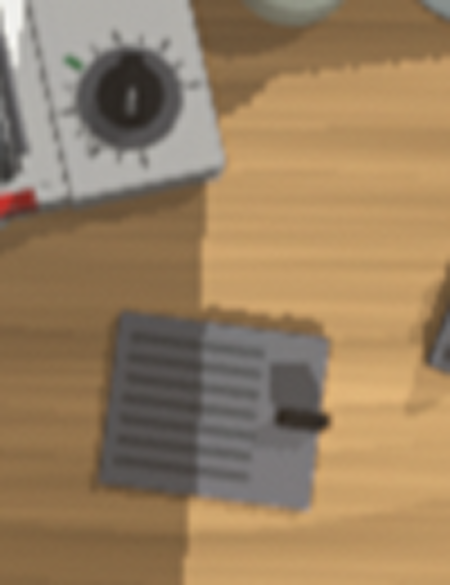

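The picture shows the tray with its tab at the right end, crop (302,419). The dial's white pointer is nearly toward the front and the green mark is at crop (73,62). My estimates are:

| Thing | Position (x, y) | Yaw |
|---|---|---|
| Steriliser | (.648, .2057) | 13.1° |
| Tray | (.450, -.0183) | 83.7° |
| Tray tab | (.444, -.072) | – |

```bash
cat > go.py <<'E'
import sys
from h import *
def delta(x,y,z,yaw,start=None):
    s=env.state();R=s['tcp_rot'];d=R.T@(np.array([x,y,z])-s['tcp_pos'])*1000
    a=np.radians(yaw);T=np.array([[np.cos(a),np.sin(a),0],[np.sin(a),-np.cos(a),0],[0,0,-1]])
    return d,cv2.Rodrigues(R.T@T)[0][:,0]*180/np.pi/5
if __name__=='__main__':
    np.set_printoptions(precision=2,suppress=True)
    s=env.state();print(s['clock'],s['tcp_pos'].round(4),np.degrees(np.arctan2(s['tcp_rot'][1,0],s['tcp_rot'][0,0])),s['grip_width'],s['force'],s['joint_pos'])
    for i in range(1,len(sys.argv),4): print(*delta(*map(float,sys.argv[i:i+4])))
E
python3 go.py .444 -.072 .22 83.7
```

```text
0.1 [ 0.17 -0.5   0.24] 19.180775530558787 0.08579198303805281 [0.27 0.09 0.84] [-70.82  14.93  -7.98  67.19  -0.    90.  ]
[ 395.69 -310.49   25.08] [ -0.02  -0.01 -12.9 ]
```

Emit:
step_arm --deltas '[{"x":396,"y":-310,"z":25,"rz":-12.9,"jaw":0.3},{"x":396,"y":-310,"z":25,"rz":-12.9,"jaw":0.3},{"x":396,"y":-310,"z":25,"rz":-12.9,"jaw":0.3},{"x":396,"y":-310,"z":25,"rz":-12.9,"jaw":0.3},{"x":396,"y":-310,"z":25,"rz":-12.9,"jaw":0.3},{"x":396,"y":-310,"z":25,"rz":-12.9,"jaw":0.3},{"x":396,"y":-310,"z":25,"rz":-12.9,"jaw":0.3},{"x":396,"y":-310,"z":25,"rz":-12.9,"jaw":0.3},{"x":396,"y":-310,"z":25,"rz":-12.9,"jaw":0.3},{"x":396,"y":-310,"z":25,"rz":-12.9,"jaw":0.3},{"x":396,"y":-310,"z":25,"rz":-12.9,"jaw":0.3},{"x":396,"y":-310,"z":25,"rz":-12.9,"jaw":0.3}]'

```text
invalid input at $.deltas[0]: expected keys jaw, x, y, z, rx, ry, rz
```

```bash
python3 go.py .444 -.072 .1 83.7 .444 -.072 .033 83.7
```

```text
0.1 [ 0.17 -0.5   0.24] 19.180775530558787 0.08579198303805281 [0.27 0.09 0.84] [-70.82  14.93  -7.98  67.19  -0.    90.  ]
[ 395.69 -310.27  145.08] [ -0.02  -0.01 -12.9 ]
[ 395.69 -310.15  212.08] [ -0.02  -0.01 -12.9 ]
```

Emit:
step_arm --deltas '[{"x":396,"y":-310,"z":25,"rx":0,"ry":0,"rz":-12.9,"jaw":0.3},{"x":396,"y":-310,"z":25,"rx":0,"ry":0,"rz":-12.9,"jaw":0.3},{"x":396,"y":-310,"z":25,"rx":0,"ry":0,"rz":-12.9,"jaw":0.3},{"x":396,"y":-310,"z":25,"rx":0,"ry":0,"rz":-12.9,"jaw":0.3},{"x":396,"y":-310,"z":25,"rx":0,"ry":0,"rz":-12.9,"jaw":0.3},{"x":396,"y":-310,"z":25,"rx":0,"ry":0,"rz":-12.9,"jaw":0.3},{"x":396,"y":-310,"z":25,"rx":0,"ry":0,"rz":-12.9,"jaw":0.3},{"x":396,"y":-310,"z":25,"rx":0,"ry":0,"rz":-12.9,"jaw":0.3},{"x":396,"y":-310,"z":25,"rx":0,"ry":0,"rz":-12.9,"jaw":0.3},{"x":396,"y":-310,"z":25,"rx":0,"ry":0,"rz":-12.9,"jaw":0.3},{"x":396,"y":-310,"z":25,"rx":0,"ry":0,"rz":-12.9,"jaw":0.3},{"x":396,"y":-310,"z":25,"rx":0,"ry":0,"rz":-12.9,"jaw":0.3}]'

```text
clock: 1.1
tcp_pos: [0.4431, -0.0738, 0.2202]
tcp_rot: [[0.11, 0.994, -0.0], [0.994, -0.11, -0.0], [-0.0, -0.0, -1.0]]
force: [0.3, -1.0, -0.1]
grip_width: 0.0594
```

```bash
python3 go.py .444 -.072 .1 83.7 .444 -.072 .033 83.7
```

```text
1.1 [ 0.44 -0.07  0.22] 83.69827367873285 0.059435261242815854 [ 0.32 -1.05 -0.09] [ -9.45   8.29 -20.39  61.35  -0.01  86.85]
[  1.93   0.73 120.21] [-0.  0. -0.]
[  1.95   0.75 187.21] [-0.  0. -0.]
```

Emit:
step_arm --deltas '[{"x":0,"y":0,"z":40,"rx":0,"ry":0,"rz":0,"jaw":0.3},{"x":0,"y":0,"z":80,"rx":0,"ry":0,"rz":0,"jaw":0.3},{"x":0,"y":0,"z":120,"rx":0,"ry":0,"rz":0,"jaw":0.3},{"x":0,"y":0,"z":145,"rx":0,"ry":0,"rz":0,"jaw":0.3},{"x":0,"y":0,"z":165,"rx":0,"ry":0,"rz":0,"jaw":0.3},{"x":0,"y":0,"z":180,"rx":0,"ry":0,"rz":0,"jaw":0.3},{"x":0,"y":0,"z":187,"rx":0,"ry":0,"rz":0,"jaw":0.3},{"x":0,"y":0,"z":187,"rx":0,"ry":0,"rz":0,"jaw":0.3}]'

```text
clock: 1.77
tcp_pos: [0.4411, -0.0756, 0.0319]
tcp_rot: [[0.11, 0.994, -0.004], [0.994, -0.11, 0.001], [0.0, -0.004, -1.0]]
force: [-0.1, 0.1, 0.2]
grip_width: 0.0596
```

```bash
python3 - <<'E'
from h import *
im=env.capture('scene');crop(im,(290,190,390,270),5,'pics/t1.png')
E
python3 go.py .444 -.072 .033 83.7
```

```text
1.8167 [ 0.44 -0.08  0.03] 83.68260012482969 0.0599156371867339 [ 1.38 -0.67  1.11] [ -9.73  19.6  -37.76  32.75   0.    86.59]
[ 3.96  1.54 -0.02] [-0.02 -0.   -0.  ]
```

View pics/t1.png

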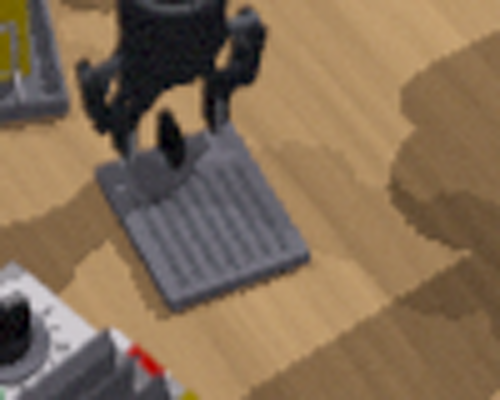

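The tab stands between the fingers, at crop (170,140). I'll correct by 4 mm and close.

Emit:
step_arm --deltas '[{"x":4,"y":1.5,"z":0,"rx":0,"ry":0,"rz":0,"jaw":0.3},{"x":4,"y":1.5,"z":0,"rx":0,"ry":0,"rz":0,"jaw":0.6},{"x":4,"y":1.5,"z":0,"rx":0,"ry":0,"rz":0,"jaw":1},{"x":4,"y":1.5,"z":0,"rx":0,"ry":0,"rz":0,"jaw":1},{"x":4,"y":1.5,"z":0,"rx":0,"ry":0,"rz":0,"jaw":1},{"x":4,"y":1.5,"z":0,"rx":0,"ry":0,"rz":0,"jaw":1},{"x":4,"y":1.5,"z":0,"rx":0,"ry":0,"rz":0,"jaw":1},{"x":4,"y":1.5,"z":0,"rx":0,"ry":0,"rz":0,"jaw":1}]' --squeeze 50

```text
clock: 2.48
tcp_pos: [0.4451, -0.0722, 0.0342]
tcp_rot: [[0.11, 0.994, 0.001], [0.994, -0.11, -0.0], [0.0, 0.001, -1.0]]
force: [-1.7, 0.2, 5.6]
grip_width: 0.0093
```

```bash
python3 - <<'E'
from h import *
c=np.array([.648,.2057]);a=np.radians(13.1);x=np.array([np.cos(a),np.sin(a)])
for d in(-.141,-.24,-.25): print(d,c+d*x)
E
python3 go.py .414 .151 .033 13.1
```

```text
-0.141 [0.51066939 0.17374217]
-0.24 [0.41424577 0.15130369]
-0.25 [0.40450601 0.14903717]
2.4833 [ 0.45 -0.07  0.03] 83.66845863215701 0.00931960041233761 [-1.65  0.19  5.56] [ -9.22  19.58 -37.53  32.82   0.01  87.12]
[218.39 -55.55   1.1 ] [ 0.01 -0.01 14.11]
```

Emit:
step_arm --deltas '[{"x":18,"y":-6,"z":0,"rx":0,"ry":0,"rz":1.0,"jaw":1},{"x":36,"y":-12,"z":0,"rx":0,"ry":0,"rz":2.2,"jaw":1},{"x":54,"y":-18,"z":0,"rx":0,"ry":0,"rz":3.5,"jaw":1},{"x":72,"y":-24,"z":0,"rx":0,"ry":0,"rz":4.8,"jaw":1},{"x":92,"y":-30,"z":0,"rx":0,"ry":0,"rz":6.1,"jaw":1},{"x":112,"y":-36,"z":0,"rx":0,"ry":0,"rz":7.4,"jaw":1},{"x":132,"y":-42,"z":0,"rx":0,"ry":0,"rz":8.7,"jaw":1},{"x":152,"y":-48,"z":0,"rx":0,"ry":0,"rz":10.0,"jaw":1},{"x":172,"y":-54,"z":0,"rx":0,"ry":0,"rz":11.3,"jaw":1},{"x":190,"y":-59,"z":0,"rx":0,"ry":0,"rz":12.6,"jaw":1},{"x":205,"y":-63,"z":0,"rx":0,"ry":0,"rz":13.6,"jaw":1},{"x":215,"y":-65,"z":0,"rx":0,"ry":0,"rz":14.1,"jaw":1}]'

```text
clock: 3.48
tcp_pos: [0.4125, 0.1235, 0.0351]
tcp_rot: [[0.963, 0.268, -0.005], [0.268, -0.963, 0.03], [0.003, -0.031, -1.0]]
force: [-1.3, 8.7, 18.4]
grip_width: 0.0093
```

```bash
python3 go.py .4045 .149 .034 13.1; python3 - <<'E'
from h import *
im=env.capture('top');sc=env.capture('scene');cv2.imwrite('pics/top1.png',im)
a=cv2.resize(im[130:310,200:370],None,fx=2.3,fy=2.3,interpolation=2);b=cv2.resize(sc[210:360,250:400],None,fx=2.6,fy=2.6,interpolation=2)
H=max(a.shape[0],b.shape[0]);cv2.imwrite('pics/t2.png',np.hstack([cv2.copyMakeBorder(q,0,H-q.shape[0],0,0,0) for q in(a,b)]))
E
```

```text
3.4833 [0.41 0.12 0.04] 15.552661172705207 0.00932063191979352 [-1.26  8.72 18.37] [ 15.41  17.87 -40.27  31.67   1.75 179.86]
[ -0.91 -26.71   1.95] [-0.35 -0.03  0.49]
```

View pics/t2.png

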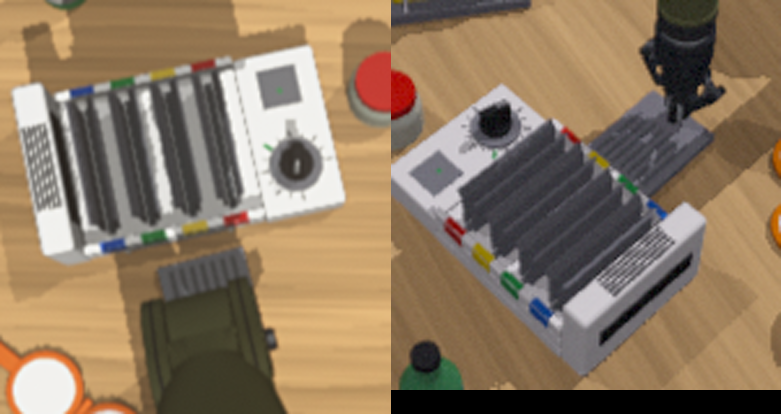

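Joint 6 has reached its 180° stop, since tool yaw = q1 − q6 + 180. The tray is now in front of the slot mouth but about 27 mm to the right. I'll release it, turn the wrist by half a turn and grip again.

Emit:
step_arm --deltas '[{"x":0,"y":0,"z":0,"rx":0,"ry":0,"rz":0,"jaw":0.6},{"x":0,"y":0,"z":0,"rx":0,"ry":0,"rz":0,"jaw":0.3},{"x":0,"y":0,"z":0,"rx":0,"ry":0,"rz":0,"jaw":0.3},{"x":0,"y":0,"z":0,"rx":0,"ry":0,"rz":0,"jaw":0.3},{"x":0,"y":0,"z":-25,"rx":0,"ry":0,"rz":0,"jaw":0.3},{"x":0,"y":0,"z":-55,"rx":0,"ry":0,"rz":0,"jaw":0.3},{"x":0,"y":0,"z":-80,"rx":0,"ry":0,"rz":0,"jaw":0.3},{"x":0,"y":0,"z":-80,"rx":0,"ry":0,"rz":-2,"jaw":0.3},{"x":0,"y":0,"z":-80,"rx":0,"ry":0,"rz":-4,"jaw":0.3}]'

```text
clock: 4.33
tcp_pos: [0.4135, 0.118, 0.115]
tcp_rot: [[0.867, 0.498, -0.004], [0.498, -0.867, 0.025], [0.009, -0.024, -1.0]]
force: [-0.6, -0.2, -0.7]
grip_width: 0.06
```

Emit:
step_arm --deltas '[{"x":0,"y":0,"z":0,"rx":0,"ry":0,"rz":-16,"jaw":0.3},{"x":0,"y":0,"z":0,"rx":0,"ry":0,"rz":-16,"jaw":0.3},{"x":0,"y":0,"z":0,"rx":0,"ry":0,"rz":-16,"jaw":0.3},{"x":0,"y":0,"z":0,"rx":0,"ry":0,"rz":-16,"jaw":0.3},{"x":0,"y":0,"z":0,"rx":0,"ry":0,"rz":-16,"jaw":0.3},{"x":0,"y":0,"z":0,"rx":0,"ry":0,"rz":-16,"jaw":0.3},{"x":0,"y":0,"z":0,"rx":0,"ry":0,"rz":-16,"jaw":0.3},{"x":0,"y":0,"z":0,"rx":0,"ry":0,"rz":-16,"jaw":0.3},{"x":0,"y":0,"z":0,"rx":0,"ry":0,"rz":-16,"jaw":0.3},{"x":0,"y":0,"z":0,"rx":0,"ry":0,"rz":-16,"jaw":0.3},{"x":0,"y":0,"z":0,"rx":0,"ry":0,"rz":-16,"jaw":0.3},{"x":0,"y":0,"z":0,"rx":0,"ry":0,"rz":-16,"jaw":0.3}]'

```text
clock: 5.33
tcp_pos: [0.4117, 0.1176, 0.1131]
tcp_rot: [[-0.337, 0.941, -0.008], [0.941, 0.337, 0.024], [0.025, 0.0, -1.0]]
force: [-0.8, -0.2, 0.8]
grip_width: 0.0597
```

Emit:
step_arm --deltas '[{"x":0,"y":0,"z":0,"rx":0,"ry":0,"rz":-15,"jaw":0.3},{"x":0,"y":0,"z":0,"rx":0,"ry":0,"rz":-15,"jaw":0.3},{"x":0,"y":0,"z":0,"rx":0,"ry":0,"rz":-15,"jaw":0.3},{"x":0,"y":0,"z":0,"rx":0,"ry":0,"rz":-15,"jaw":0.3},{"x":0,"y":0,"z":0,"rx":0,"ry":0,"rz":-15,"jaw":0.3},{"x":0,"y":0,"z":0,"rx":0,"ry":0,"rz":-15,"jaw":0.3},{"x":0,"y":0,"z":0,"rx":0,"ry":0,"rz":-15,"jaw":0.3},{"x":0,"y":0,"z":0,"rx":0,"ry":0,"rz":-15,"jaw":0.3},{"x":0,"y":0,"z":0,"rx":0,"ry":0,"rz":-15,"jaw":0.3},{"x":0,"y":0,"z":0,"rx":0,"ry":0,"rz":-15,"jaw":0.3},{"x":0,"y":0,"z":0,"rx":0,"ry":0,"rz":-15,"jaw":0.3}]'

```text
clock: 6.25
tcp_pos: [0.4118, 0.1176, 0.1132]
tcp_rot: [[-0.997, -0.082, -0.008], [-0.082, 0.996, 0.024], [0.006, 0.025, -1.0]]
force: [0.9, -0.3, 0.7]
grip_width: 0.0598
```

```bash
python3 go.py .4125 .1235 .035 195.5;python3 - <<'E'
from h import *
im=env.capture('scene');h=cv2.cvtColor(im,cv2.COLOR_BGR2HSV);cv2.imwrite('pics/s3.png',im)
m=np.zeros(h.shape[:2],np.uint8);b=(slice(225,300),slice(310,395));m[b]=((h[b][...,1]<75)&(h[b][...,2]<150))*255
crop(im,(300,190,400,300),5,'pics/t3.png')
E
```

```text
6.25 [0.41 0.12 0.11] -175.29841774918032 0.0597862432848524 [ 0.88 -0.3   0.65] [ 14.91  11.75 -33.83  44.5    1.45  10.21]
[-1.6   3.88 78.3 ] [ 0.29 -0.04 -2.16]
```

View pics/t3.png

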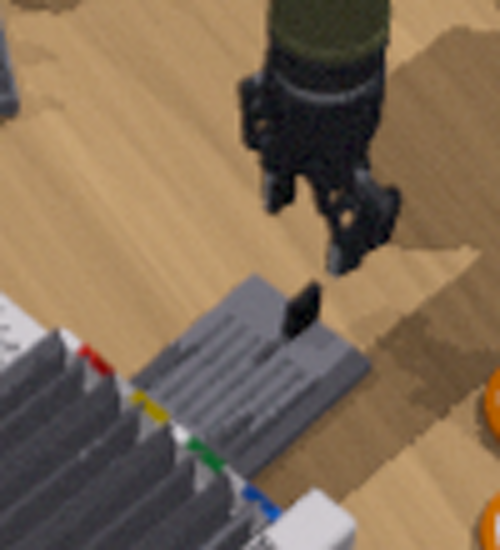

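```bash
python3 - <<'E'
from h import *
p=ray('scene',[(351,245),(374,263)],.014);print(p);d=p[1]-p[0];print(np.degrees(np.arctan2(-d[0],d[1])),np.linalg.norm(d));x=np.array([d[1],-d[0]])/np.linalg.norm(d[:2]);print('tab',p.mean(0)[:2]+.013*x)
print('tabtop',ray('scene',(361.6,248.5),.048))
E
```

```text
[[0.41987705 0.07606803 0.014     ]
 [0.39401975 0.17973625 0.014     ]]
14.005156095551024 0.10684427874099452
tab [0.41956196 0.13104826]
tabtop [[0.41247906 0.12711393 0.048     ]]
```

The tray lies flat with its tab free at crop (303,310), about (.414,.126) in world coordinates, yaw about 14°.

Emit:
step_arm --deltas '[{"x":-3,"y":8,"z":10,"rx":0.29,"ry":-0.04,"rz":-1.9,"jaw":0.3},{"x":-3,"y":8,"z":30,"rx":0.29,"ry":-0.04,"rz":-1.9,"jaw":0.3},{"x":-3,"y":8,"z":50,"rx":0.29,"ry":-0.04,"rz":-1.9,"jaw":0.3},{"x":-3,"y":8,"z":70,"rx":0.29,"ry":-0.04,"rz":-1.9,"jaw":0.3},{"x":-3,"y":8,"z":77,"rx":0.29,"ry":-0.04,"rz":-1.9,"jaw":0.3},{"x":-3,"y":8,"z":77,"rx":0.29,"ry":-0.04,"rz":-1.9,"jaw":0.6},{"x":-3,"y":8,"z":77,"rx":0.29,"ry":-0.04,"rz":-1.9,"jaw":1},{"x":-3,"y":8,"z":77,"rx":0.29,"ry":-0.04,"rz":-1.9,"jaw":1},{"x":-3,"y":8,"z":77,"rx":0.29,"ry":-0.04,"rz":-1.9,"jaw":1},{"x":-3,"y":8,"z":77,"rx":0.29,"ry":-0.04,"rz":-1.9,"jaw":1},{"x":-3,"y":8,"z":77,"rx":0.29,"ry":-0.04,"rz":-1.9,"jaw":1},{"x":-3,"y":8,"z":77,"rx":0.29,"ry":-0.04,"rz":-1.9,"jaw":1}]'

```text
clock: 7.3
tcp_pos: [0.4152, 0.128, 0.0378]
tcp_rot: [[-0.97, -0.243, 0.003], [-0.243, 0.97, 0.0], [-0.003, -0.0, -1.0]]
force: [-0.4, -0.7, 6.5]
grip_width: 0.0092
```

```bash
python3 go.py .4045 .149 .035 193.1 .5107 .1737 .035 193.1
```

```text
7.3 [0.42 0.13 0.04] -165.9632132966929 0.009189553934063571 [-0.44 -0.74  6.48] [ 17.16  17.93 -39.54  32.35  -0.04   3.13]
[ 5.33 22.95  2.8 ] [-0.01  0.04  0.19]
[-103.69   21.15    3.15] [-0.01  0.04  0.19]
```

Emit:
step_arm --deltas '[{"x":5,"y":6,"z":0,"rx":0,"ry":0,"rz":0,"jaw":1},{"x":5,"y":12,"z":0,"rx":0,"ry":0,"rz":0.1,"jaw":1},{"x":5,"y":18,"z":0,"rx":0,"ry":0,"rz":0.19,"jaw":1},{"x":5,"y":23,"z":0,"rx":0,"ry":0,"rz":0.19,"jaw":1},{"x":5,"y":23,"z":0,"rx":0,"ry":0,"rz":0.19,"jaw":1},{"x":5,"y":23,"z":0,"rx":0,"ry":0,"rz":0.19,"jaw":1}]'

```text
clock: 7.8
tcp_pos: [0.4048, 0.1496, 0.0378]
tcp_rot: [[-0.974, -0.227, 0.004], [-0.227, 0.974, 0.0], [-0.004, -0.001, -1.0]]
force: [0.8, -1.3, 7.3]
grip_width: 0.009
```

```bash
python3 go.py .4045 .149 .035 193.1 .5107 .1737 .035 193.1;python3 - <<'E'
from h import *
im=env.capture('scene');crop(im,(300,190,400,300),5,'pics/t4.png')
E
```

```text
7.8 [0.4  0.15 0.04] -166.87806896542395 0.008978685179745727 [ 0.76 -1.32  7.31] [ 20.33  17.69 -39.95  32.15  -0.06   7.2 ]
[ 0.41 -0.52  2.81] [-0.01  0.04  0.  ]
[-108.62   -0.58    3.21] [-0.01  0.04  0.  ]
```

View pics/t4.png

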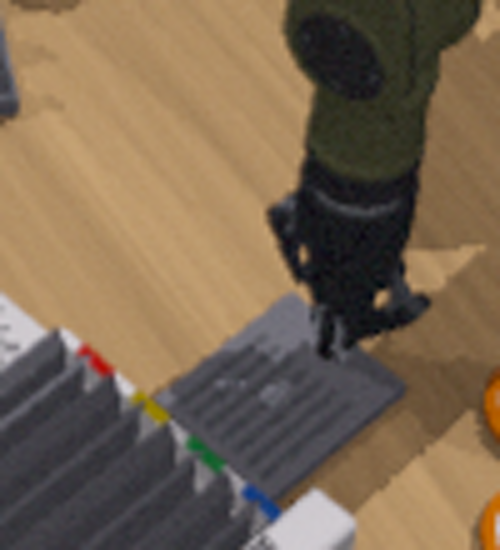

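The tray is gripped, straight and in front of the slot mouth. I'll push it in.

Emit:
step_arm --deltas '[{"x":-10,"y":0,"z":0,"rx":0,"ry":0,"rz":0,"jaw":1},{"x":-20,"y":0,"z":0,"rx":0,"ry":0,"rz":0,"jaw":1},{"x":-28,"y":0,"z":0,"rx":0,"ry":0,"rz":0,"jaw":1},{"x":-36,"y":0,"z":0,"rx":0,"ry":0,"rz":0,"jaw":1},{"x":-44,"y":0,"z":0,"rx":0,"ry":0,"rz":0,"jaw":1},{"x":-52,"y":0,"z":0,"rx":0,"ry":0,"rz":0,"jaw":1},{"x":-60,"y":0,"z":0,"rx":0,"ry":0,"rz":0,"jaw":1},{"x":-68,"y":0,"z":0,"rx":0,"ry":0,"rz":0,"jaw":1},{"x":-76,"y":0,"z":0,"rx":0,"ry":0,"rz":0,"jaw":1},{"x":-84,"y":0,"z":0,"rx":0,"ry":0,"rz":0,"jaw":1},{"x":-92,"y":0,"z":0,"rx":0,"ry":0,"rz":0,"jaw":1},{"x":-98,"y":0,"z":0,"rx":0,"ry":0,"rz":0,"jaw":1}]'

```text
clock: 8.85
tcp_pos: [0.4941, 0.1706, 0.0374]
tcp_rot: [[-0.974, -0.227, -0.008], [-0.227, 0.974, -0.001], [0.008, 0.001, -1.0]]
force: [-10.5, -3.3, 18.0]
grip_width: 0.0089
```

Emit:
step_arm --deltas '[{"x":-3,"y":0,"z":0,"rx":0,"ry":0,"rz":0,"jaw":1},{"x":-6,"y":0,"z":0,"rx":0,"ry":0,"rz":0,"jaw":1},{"x":-8,"y":0,"z":0,"rx":0,"ry":0,"rz":0,"jaw":1},{"x":-8,"y":0,"z":0,"rx":0,"ry":0,"rz":0,"jaw":1}]'

```text
clock: 9.18
tcp_pos: [0.5019, 0.1724, 0.0374]
tcp_rot: [[-0.974, -0.227, -0.007], [-0.227, 0.974, -0.001], [0.008, 0.0, -1.0]]
force: [-9.4, -2.2, 16.9]
grip_width: 0.0089
```

```bash
python3 go.py .5107 .1737 .035 193.1
```

```text
9.1833 [0.5  0.17 0.04] -166.8646687030285 0.008885224968346999 [-9.43 -2.18 16.89] [ 18.92  25.75 -25.77  38.9    0.07   5.78]
[-8.87 -0.75  2.32] [ 0.01 -0.09  0.01]
```

Emit:
step_arm --deltas '[{"x":-3,"y":0,"z":-1,"rx":0,"ry":0,"rz":0,"jaw":1},{"x":-6,"y":0,"z":-1,"rx":0,"ry":0,"rz":0,"jaw":1},{"x":-9,"y":0,"z":-1,"rx":0,"ry":0,"rz":0,"jaw":1},{"x":-9,"y":0,"z":-1,"rx":0,"ry":0,"rz":0,"jaw":1}]'

```text
clock: 9.52
tcp_pos: [0.5116, 0.1744, 0.0374]
tcp_rot: [[-0.974, -0.228, -0.007], [-0.228, 0.974, -0.002], [0.007, 0.0, -1.0]]
force: [-8.4, -2.8, 10.1]
grip_width: 0.0088
```

Emit:
step_arm --deltas '[{"x":-2,"y":0,"z":0,"rx":0,"ry":0,"rz":0,"jaw":1},{"x":-3,"y":0,"z":0,"rx":0,"ry":0,"rz":0,"jaw":1},{"x":-3,"y":0,"z":0,"rx":0,"ry":0,"rz":0,"jaw":1}]'

```text
clock: 9.77
tcp_pos: [0.5117, 0.1744, 0.0374]
tcp_rot: [[-0.974, -0.228, -0.012], [-0.228, 0.974, -0.003], [0.012, 0.0, -1.0]]
force: [-14.0, -2.8, 16.5]
grip_width: 0.0093
```

```bash
python3 go.py .5107 .1737 .035 193.1
```

```text
9.7667 [0.51 0.17 0.04] -166.83469100485155 0.009296756413662757 [-14.02  -2.83  16.51] [ 18.78  26.68 -24.06  39.95   0.08   5.61]
[ 1.1  -0.47  2.39] [ 0.   -0.14  0.01]
```

The tray is at its stop: the TCP stayed at (.5117,.1744) under push, yaw 193.1. I'll release, rise and go above the yellow board.

Emit:
step_arm --deltas '[{"x":-1,"y":0,"z":0,"rx":0,"ry":0,"rz":0,"jaw":1},{"x":0,"y":0,"z":0,"rx":0,"ry":0,"rz":0,"jaw":0.5},{"x":0,"y":0,"z":0,"rx":0,"ry":0,"rz":0,"jaw":0.5},{"x":0,"y":0,"z":0,"rx":0,"ry":0,"rz":0,"jaw":0.5},{"x":0,"y":0,"z":-20,"rx":0,"ry":0,"rz":0,"jaw":0.5},{"x":0,"y":0,"z":-55,"rx":0,"ry":0,"rz":0,"jaw":0.5},{"x":0,"y":0,"z":-95,"rx":0,"ry":0,"rz":0,"jaw":0.55},{"x":0,"y":0,"z":-135,"rx":0,"ry":0,"rz":0,"jaw":0.55},{"x":0,"y":0,"z":-175,"rx":0,"ry":0,"rz":0,"jaw":0.55},{"x":0,"y":0,"z":-212,"rx":0,"ry":0,"rz":0,"jaw":0.55},{"x":0,"y":0,"z":-212,"rx":0,"ry":0,"rz":0,"jaw":0.55}]'

```text
clock: 10.68
tcp_pos: [0.5233, 0.1775, 0.2581]
tcp_rot: [[-0.974, -0.227, 0.015], [-0.227, 0.974, 0.005], [-0.016, 0.001, -1.0]]
force: [0.9, -0.3, -0.3]
grip_width: 0.0384
```

```bash
python3 go.py .573 -.2255 .25 160.5
```

```text
10.6833 [0.52 0.18 0.26] -166.89166108377168 0.03843447568086631 [ 0.93 -0.35 -0.29] [18.74 16.66 -3.52 68.89 -0.01  5.63]
[  43.15 -403.78    6.82] [0.07 0.17 6.52]
```

Emit:
step_arm --deltas '[{"x":43,"y":-404,"z":7,"rx":0.07,"ry":0.17,"rz":6.52,"jaw":0.55},{"x":43,"y":-404,"z":7,"rx":0.07,"ry":0.17,"rz":6.52,"jaw":0.55},{"x":43,"y":-404,"z":7,"rx":0.07,"ry":0.17,"rz":6.52,"jaw":0.55},{"x":43,"y":-404,"z":7,"rx":0.07,"ry":0.17,"rz":6.52,"jaw":0.55},{"x":43,"y":-404,"z":7,"rx":0.07,"ry":0.17,"rz":6.52,"jaw":0.55},{"x":43,"y":-404,"z":7,"rx":0.07,"ry":0.17,"rz":6.52,"jaw":0.55},{"x":43,"y":-404,"z":7,"rx":0.07,"ry":0.17,"rz":6.52,"jaw":0.55},{"x":43,"y":-404,"z":7,"rx":0.07,"ry":0.17,"rz":6.52,"jaw":0.55},{"x":43,"y":-404,"z":7,"rx":0.07,"ry":0.17,"rz":6.52,"jaw":0.55},{"x":43,"y":-404,"z":7,"rx":0.07,"ry":0.17,"rz":6.52,"jaw":0.55},{"x":43,"y":-404,"z":7,"rx":0.07,"ry":0.17,"rz":6.52,"jaw":0.55},{"x":43,"y":-404,"z":7,"rx":0.07,"ry":0.17,"rz":6.52,"jaw":0.55}]'

```text
clock: 11.68
tcp_pos: [0.5687, -0.2295, 0.2419]
tcp_rot: [[-0.941, 0.337, -0.014], [0.337, 0.942, -0.005], [0.012, -0.009, -1.0]]
force: [-0.5, 0.1, 0.3]
grip_width: 0.0385
```

Emit:
step_arm --deltas '[{"x":0,"y":0,"z":0,"rx":0,"ry":0,"rz":0,"jaw":0.55},{"x":0,"y":0,"z":0,"rx":0,"ry":0,"rz":0,"jaw":0.55}]'

```text
clock: 11.85
tcp_pos: [0.5683, -0.2264, 0.2426]
tcp_rot: [[-0.943, 0.332, -0.015], [0.333, 0.943, -0.005], [0.012, -0.009, -1.0]]
force: [0.9, -0.4, 0.9]
grip_width: 0.0386
```

```bash
python3 go.py .573 -.2255 .138 160.5
```

```text
11.85 [ 0.57 -0.23  0.24] 160.5773387815759 0.03858260992633566 [ 0.86 -0.43  0.86] [-21.44  24.12   5.47  72.02  -0.56  -2.02]
[ -5.38   3.38 104.54] [-0.11 -0.14  0.02]
```

Emit:
step_arm --deltas '[{"x":-5.4,"y":3.4,"z":10,"rx":-0.11,"ry":-0.14,"rz":0,"jaw":0.55},{"x":-5.4,"y":3.4,"z":30,"rx":-0.11,"ry":-0.14,"rz":0,"jaw":0.55},{"x":-5.4,"y":3.4,"z":55,"rx":-0.11,"ry":-0.14,"rz":0,"jaw":0.55},{"x":-5.4,"y":3.4,"z":55,"rx":-0.11,"ry":-0.14,"rz":0,"jaw":0.55},{"x":-5.4,"y":3.4,"z":55,"rx":-0.11,"ry":-0.14,"rz":0,"jaw":0.55}]'

```text
clock: 12.27
tcp_pos: [0.5726, -0.2245, 0.1868]
tcp_rot: [[-0.943, 0.332, -0.003], [0.332, 0.943, 0.001], [0.003, 0.0, -1.0]]
force: [0.3, 0.3, 0.4]
grip_width: 0.0381
```

```bash
python3 go.py .573 -.2255 .138 160.5;python3 - <<'E'
from h import *
im=env.capture('scene');t=env.capture('top')
a=cv2.resize(im[110:230,220:320],None,fx=4,fy=4,interpolation=2);b=cv2.resize(t[180:300,390:490],None,fx=4,fy=4,interpolation=2);cv2.imwrite('pics/t5.png',np.hstack([a,b]))
E
```

```text
12.2667 [ 0.57 -0.22  0.19] 160.62686267394895 0.038075056191211584 [0.32 0.27 0.45] [-21.41  25.42  -0.84  63.92  -0.    -2.04]
[-0.9  -0.8  48.85] [ 0.   -0.04  0.03]
```

View pics/t5.png

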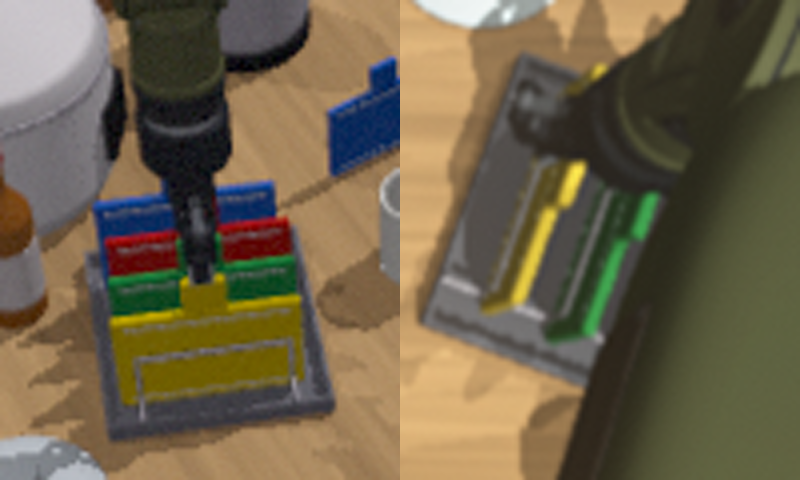

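The view shows the fingers straddling the yellow handle, left crop (203,285), and centred on it. I'll descend and grip.

Emit:
step_arm --deltas '[{"x":-0.5,"y":-0.5,"z":15,"rx":0,"ry":0,"rz":0,"jaw":0.55},{"x":-0.5,"y":-0.5,"z":30,"rx":0,"ry":0,"rz":0,"jaw":0.55},{"x":-0.5,"y":-0.5,"z":42,"rx":0,"ry":0,"rz":0,"jaw":0.55},{"x":-0.5,"y":-0.5,"z":49,"rx":0,"ry":0,"rz":0,"jaw":0.55},{"x":-0.5,"y":-0.5,"z":49,"rx":0,"ry":0,"rz":0,"jaw":0.55},{"x":-0.5,"y":-0.5,"z":49,"rx":0,"ry":0,"rz":0,"jaw":0.8},{"x":-0.5,"y":-0.5,"z":49,"rx":0,"ry":0,"rz":0,"jaw":1},{"x":-0.5,"y":-0.5,"z":49,"rx":0,"ry":0,"rz":0,"jaw":1},{"x":-0.5,"y":-0.5,"z":49,"rx":0,"ry":0,"rz":0,"jaw":1},{"x":-0.5,"y":-0.5,"z":49,"rx":0,"ry":0,"rz":0,"jaw":1},{"x":-0.5,"y":-0.5,"z":49,"rx":0,"ry":0,"rz":0,"jaw":1}]' --squeeze 60

```text
clock: 13.28
tcp_pos: [0.575, -0.2275, 0.1402]
tcp_rot: [[-0.943, 0.334, 0.003], [0.334, 0.943, -0.002], [-0.004, -0.0, -1.0]]
force: [-0.6, -0.3, 6.3]
grip_width: 0.0093
```

Emit:
step_arm --deltas '[{"x":0,"y":0,"z":-15,"rx":0,"ry":0,"rz":0,"jaw":1},{"x":0,"y":0,"z":-35,"rx":0,"ry":0,"rz":0,"jaw":1},{"x":0,"y":0,"z":-60,"rx":0,"ry":0,"rz":0,"jaw":1},{"x":0,"y":0,"z":-90,"rx":0,"ry":0,"rz":0,"jaw":1},{"x":0,"y":0,"z":-120,"rx":0,"ry":0,"rz":0,"jaw":1},{"x":0,"y":0,"z":-150,"rx":0,"ry":0,"rz":0,"jaw":1},{"x":0,"y":0,"z":-180,"rx":0,"ry":0,"rz":0,"jaw":1},{"x":0,"y":0,"z":-210,"rx":0,"ry":0,"rz":0,"jaw":1},{"x":0,"y":0,"z":-225,"rx":0,"ry":0,"rz":0,"jaw":1},{"x":0,"y":0,"z":-225,"rx":0,"ry":0,"rz":0,"jaw":1}]'

```text
clock: 14.12
tcp_pos: [0.575, -0.2274, 0.3675]
tcp_rot: [[-0.943, 0.334, 0.006], [0.334, 0.943, -0.003], [-0.007, -0.0, -1.0]]
force: [-0.4, -0.9, -1.3]
grip_width: 0.0092
```

```bash
cat > slots.py <<'E'
from h import *
C=np.array([.648,.2057]);A=np.radians(13.1)
def S(x,y): return C+np.array([x*np.cos(A)-y*np.sin(A),x*np.sin(A)+y*np.cos(A)])
if __name__=='__main__':
    for n,y in dict(red=-.075,yellow=-.025,green=.025,blue=.075).items(): print(n,S(0,y).round(4))
E
python3 slots.py; python3 go.py .6537 .1813 .36 193.1
```

```text
red [0.665  0.1327]
yellow [0.6537 0.1814]
green [0.6423 0.23  ]
blue [0.631  0.2787]
14.1167 [ 0.57 -0.23  0.37] 160.51461269879425 0.009211572353661187 [-0.39 -0.88 -1.29] [-21.57  23.82  23.39  89.18  -0.    -2.09]
[ 62.21 411.5    6.98] [-0.03  0.08 -6.52]
```

Emit:
step_arm --deltas '[{"x":5,"y":30,"z":2,"rx":0,"ry":0,"rz":-0.5,"jaw":1},{"x":10,"y":65,"z":7,"rx":0,"ry":0,"rz":-1.0,"jaw":1},{"x":16,"y":105,"z":7,"rx":0,"ry":0,"rz":-1.6,"jaw":1},{"x":22,"y":145,"z":7,"rx":0,"ry":0,"rz":-2.3,"jaw":1},{"x":28,"y":185,"z":7,"rx":0,"ry":0,"rz":-3.0,"jaw":1},{"x":34,"y":225,"z":7,"rx":0,"ry":0,"rz":-3.7,"jaw":1},{"x":40,"y":265,"z":7,"rx":0,"ry":0,"rz":-4.4,"jaw":1},{"x":46,"y":305,"z":7,"rx":0,"ry":0,"rz":-5.1,"jaw":1},{"x":52,"y":345,"z":7,"rx":0,"ry":0,"rz":-5.7,"jaw":1},{"x":57,"y":380,"z":7,"rx":0,"ry":0,"rz":-6.2,"jaw":1},{"x":61,"y":402,"z":7,"rx":0,"ry":0,"rz":-6.52,"jaw":1},{"x":62,"y":411.5,"z":7,"rx":0,"ry":0,"rz":-6.52,"jaw":1}]'

```text
clock: 15.12
tcp_pos: [0.6521, 0.1857, 0.3533]
tcp_rot: [[-0.973, -0.232, -0.004], [-0.232, 0.973, -0.0], [0.004, 0.001, -1.0]]
force: [0.1, -0.9, -2.3]
grip_width: 0.0091
```

Emit:
step_arm --deltas '[{"x":0,"y":0,"z":0,"rx":0,"ry":0,"rz":0,"jaw":1},{"x":0,"y":0,"z":0,"rx":0,"ry":0,"rz":0,"jaw":1},{"x":0,"y":0,"z":0,"rx":0,"ry":0,"rz":0,"jaw":1}]'

```text
clock: 15.37
tcp_pos: [0.6524, 0.1801, 0.3559]
tcp_rot: [[-0.974, -0.225, -0.001], [-0.225, 0.974, -0.002], [0.001, -0.001, -1.0]]
force: [-0.7, 0.4, -1.9]
grip_width: 0.0091
```

```bash
python3 go.py .6537 .1814 .27 193.1;python3 - <<'E'
from h import *
im=env.capture('scene');t=env.capture('top');cv2.imwrite('pics/s6.png',im)
a=cv2.resize(im[180:350,240:400],None,fx=2.5,fy=2.5,interpolation=2);b=cv2.resize(t[130:300,200:360],None,fx=2.5,fy=2.5,interpolation=2);cv2.imwrite('pics/t6.png',np.hstack([a,b]))
E
```

```text
15.3667 [0.65 0.18 0.36] -166.9771822823584 0.009107706102764962 [-0.75  0.39 -1.9 ] [15.47 31.37 34.37 93.09 -0.07  2.44]
[-1.71  1.04 85.92] [-0.01 -0.02 -0.02]
```

View pics/t6.png

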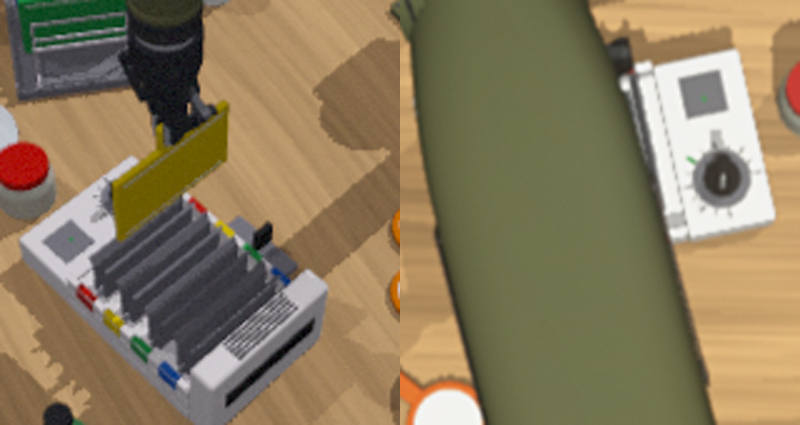

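The yellow board hangs upright over the yellow slot, lower corners at about (288,275) and (331,244) in the scene image, and the tray's tab is visible at the front. I'll check the board's offset along the slot numerically.

```bash
cat > hang.py <<'E'
import sys
from slots import *
def hang(c,im,box=(255,180,380,330)):
    s=env.state();zb=s['tcp_pos'][2]-.1352
    k=max(comps(mask(im,c,box)),key=lambda q:q[0])
    cn=max(cv2.findContours(k[2].astype(np.uint8),0,1)[0],key=cv2.contourArea);ap=cv2.approxPolyDP(cn,2,True)[:,0]
    a=A
    for z in(zb,zb+.11):
        w=ray('scene',ap,z)[:,:2]-s['tcp_pos'][:2]
        print(z.round(3));print(np.c_[ap,w@[np.cos(a),np.sin(a)]*1000,w@[-np.sin(a),np.cos(a)]*1000].round(1))
if __name__=='__main__':
    im=cv2.imread(sys.argv[2]) if len(sys.argv)>2 else env.capture('scene');hang(sys.argv[1],im)
E
python3 hang.py yellow pics/s6.png
```

```text
0.221
[[ 330.   220.  -152.1  -59.7]
 [ 326.   222.  -137.6  -62.4]
 [ 327.   228.  -123.4  -43.4]
 [ 324.   229.  -114.   -46.9]
 [ 325.   226.  -124.4  -53.2]
 [ 323.   231.  -106.4  -43.4]
 [ 314.   233.   -81.4  -56.6]
 [ 311.   237.   -64.4  -51.7]
 [ 314.   237.   -70.9  -45.5]
 [ 300.   248.   -12.8  -44.1]
 [ 298.   247.   -11.   -50.9]
 [ 309.   238.   -57.5  -53. ]
 [ 306.   239.   -48.4  -56.5]
 [ 304.   229.   -70.   -88.7]
 [ 302.   231.   -60.4  -87.2]
 [ 303.   238.   -44.5  -65.4]
 [ 285.   253.    31.2  -60.9]
 [ 287.   275.    78.     0.7]
 [ 330.   243.   -89.9    3.6]]
0.331
[[330.  220.  -86.3   3.8]
 [326.  222.  -73.1   1.2]
 [327.  228.  -60.2  18.5]
 [324.  229.  -51.7  15.3]
 [325.  226.  -61.1   9.6]
 [323.  231.  -44.8  18.5]
 [314.  233.  -22.1   6.6]
 [311.  237.   -6.7  11. ]
 [314.  237.  -12.6  16.6]
 [300.  248.   40.1  17.9]
 [298.  247.   41.7  11.7]
 [309.  238.   -0.4   9.8]
 [306.  239.    7.8   6.7]
 [304.  229.  -11.8 -22.6]
 [302.  231.   -3.  -21.2]
 [303.  238.   11.4  -1.5]
 [285.  253.   80.1   2.6]
 [287.  275.  122.5  58.5]
 [330.  243.  -29.8  61.2]]
```

Emit:
step_arm --deltas '[{"x":-5,"y":1,"z":15,"rx":0,"ry":0,"rz":0,"jaw":1},{"x":-5,"y":1,"z":40,"rx":0,"ry":0,"rz":0,"jaw":1},{"x":-5,"y":1,"z":65,"rx":0,"ry":0,"rz":0,"jaw":1},{"x":-5,"y":1,"z":86,"rx":0,"ry":0,"rz":0,"jaw":1},{"x":-5,"y":1,"z":86,"rx":0,"ry":0,"rz":0,"jaw":1},{"x":-5,"y":1,"z":86,"rx":0,"ry":0,"rz":0,"jaw":1}]'

```text
clock: 15.97
tcp_pos: [0.6564, 0.1823, 0.2699]
tcp_rot: [[-0.974, -0.225, -0.003], [-0.225, 0.974, -0.001], [0.003, -0.001, -1.0]]
force: [-0.1, -0.0, -1.0]
grip_width: 0.0089
```

```bash
python3 go.py .6571 .1822 .24 193.1 ;python3 hang.py yellow | tail -25; python3 -c "
from h import *
cv2.imwrite('pics/s7.png',env.capture('scene'))"
```

```text
15.9667 [0.66 0.18 0.27] -166.97935396441238 0.008886963307721039 [-0.13 -0.02 -0.99] [15.53 30.97 20.97 80.16 -0.03  2.51]
[-0.76 -0.2  29.91] [-0.01 -0.03 -0.02]
0.136
[[ 329.   240.  -147.9  -53.4]
 [ 323.   243.  -125.6  -58. ]
 [ 326.   246.  -124.2  -42.9]
 [ 310.   259.   -53.   -41. ]
 [ 306.   259.   -44.   -49.6]
 [ 304.   249.   -65.7  -82.2]
 [ 302.   251.   -55.9  -80.8]
 [ 303.   258.   -39.9  -58.8]
 [ 286.   272.    33.1  -56. ]
 [ 287.   292.    78.    -0.7]
 [ 328.   262.   -85.6    5.7]]
0.246
[[ 3.290e+02  2.400e+02 -8.730e+01  5.100e+00]
 [ 3.230e+02  2.430e+02 -6.690e+01  9.000e-01]
 [ 3.260e+02  2.460e+02 -6.570e+01  1.470e+01]
 [ 3.100e+02  2.590e+02 -6.000e-01  1.640e+01]
 [ 3.060e+02  2.590e+02  7.600e+00  8.600e+00]
 [ 3.040e+02  2.490e+02 -1.220e+01 -2.120e+01]
 [ 3.020e+02  2.510e+02 -3.200e+00 -1.990e+01]
 [ 3.030e+02  2.580e+02  1.140e+01  2.000e-01]
 [ 2.860e+02  2.720e+02  7.800e+01  2.700e+00]
 [ 2.870e+02  2.920e+02  1.191e+02  5.320e+01]
 [ 3.280e+02  2.620e+02 -3.040e+01  5.900e+01]]
```

Emit:
step_arm --deltas '[{"x":-1,"y":0,"z":10,"rx":0,"ry":0,"rz":0,"jaw":1},{"x":-1,"y":0,"z":20,"rx":0,"ry":0,"rz":0,"jaw":1},{"x":-1,"y":0,"z":30,"rx":0,"ry":0,"rz":0,"jaw":1},{"x":-1,"y":0,"z":40,"rx":0,"ry":0,"rz":0,"jaw":1},{"x":-1,"y":0,"z":40,"rx":0,"ry":0,"rz":0,"jaw":1}]'

```text
clock: 16.48
tcp_pos: [0.6568, 0.1837, 0.2272]
tcp_rot: [[-0.974, -0.227, -0.005], [-0.227, 0.974, -0.002], [0.005, -0.001, -1.0]]
force: [-1.9, -0.2, -1.8]
grip_width: 0.009
```

Emit:
step_arm --deltas '[{"x":0,"y":0,"z":8,"rx":0,"ry":0,"rz":0,"jaw":1},{"x":0,"y":0,"z":16,"rx":0,"ry":0,"rz":0,"jaw":1},{"x":0,"y":0,"z":22,"rx":0,"ry":0,"rz":0,"jaw":1},{"x":0,"y":0,"z":22,"rx":0,"ry":0,"rz":0,"jaw":1}]'

```text
clock: 16.82
tcp_pos: [0.6574, 0.1838, 0.2066]
tcp_rot: [[-0.974, -0.227, -0.003], [-0.227, 0.974, -0.001], [0.003, -0.0, -1.0]]
force: [0.6, -0.0, -1.4]
grip_width: 0.0092
```

```bash
python3 go.py .6571 .1822 .1802 193.1
```

```text
16.8167 [0.66 0.18 0.21] -166.88299358204958 0.009175982591064386 [ 0.59 -0.02 -1.35] [15.63 31.8  13.1  71.46 -0.02  2.51]
[ 0.62 -1.46 26.45] [-0.01 -0.03  0.  ]
```

Emit:
step_arm --deltas '[{"x":0,"y":0,"z":8,"rx":0,"ry":0,"rz":0,"jaw":1},{"x":0,"y":0,"z":15,"rx":0,"ry":0,"rz":0,"jaw":1},{"x":0,"y":0,"z":21,"rx":0,"ry":0,"rz":0,"jaw":1},{"x":0,"y":0,"z":25,"rx":0,"ry":0,"rz":0,"jaw":1},{"x":0,"y":0,"z":28,"rx":0,"ry":0,"rz":0,"jaw":1},{"x":0,"y":0,"z":28,"rx":0,"ry":0,"rz":0,"jaw":1}]'

```text
clock: 17.32
tcp_pos: [0.6581, 0.1839, 0.1806]
tcp_rot: [[-0.974, -0.227, 0.0], [-0.227, 0.974, -0.0], [-0.0, -0.0, -1.0]]
force: [0.6, -0.2, -1.7]
grip_width: 0.0083
```

```bash
python3 go.py .6571 .1822 .1802 193.1
```

```text
17.3167 [0.66 0.18 0.18] -166.88946859334658 0.008282118345133902 [ 0.64 -0.15 -1.74] [15.62 32.31 10.11 67.8  -0.02  2.51]
[ 1.4  -1.42  0.43] [-0.  0.  0.]
```

Emit:
step_arm --deltas '[{"x":0,"y":0,"z":1.5,"rx":0,"ry":0,"rz":0,"jaw":1},{"x":0,"y":0,"z":3,"rx":0,"ry":0,"rz":0,"jaw":1},{"x":0,"y":0,"z":3,"rx":0,"ry":0,"rz":0,"jaw":1}]'

```text
clock: 17.57
tcp_pos: [0.6583, 0.184, 0.1802]
tcp_rot: [[-0.974, -0.227, 0.002], [-0.227, 0.974, 0.0], [-0.002, -0.0, -1.0]]
force: [-4.9, -2.5, 9.4]
grip_width: 0.0091
```

```bash
python3 go.py .6571 .1822 .1802 193.1
```

```text
17.5667 [0.66 0.18 0.18] -166.88534420149682 0.009125291900076035 [-4.9  -2.48  9.36] [15.62 32.24  9.93 67.56 -0.02  2.51]
[ 1.58 -1.48  0.02] [-0.    0.03  0.  ]
```

The board is on the floor: 9 N of contact at the predicted TCP height of .1802. I'll release and go for green.

Emit:
step_arm --deltas '[{"x":0,"y":0,"z":-2,"rx":0,"ry":0,"rz":0,"jaw":0.8},{"x":0,"y":0,"z":-3,"rx":0,"ry":0,"rz":0,"jaw":0.55},{"x":0,"y":0,"z":-3,"rx":0,"ry":0,"rz":0,"jaw":0.55},{"x":0,"y":0,"z":-3,"rx":0,"ry":0,"rz":0,"jaw":0.55},{"x":0,"y":0,"z":-15,"rx":0,"ry":0,"rz":0,"jaw":0.55},{"x":0,"y":0,"z":-40,"rx":0,"ry":0,"rz":0,"jaw":0.55},{"x":0,"y":0,"z":-70,"rx":0,"ry":0,"rz":0,"jaw":0.55},{"x":0,"y":0,"z":-90,"rx":0,"ry":0,"rz":0,"jaw":0.55},{"x":0,"y":0,"z":-90,"rx":0,"ry":0,"rz":0,"jaw":0.55}]'

```text
clock: 18.32
tcp_pos: [0.6606, 0.1847, 0.2728]
tcp_rot: [[-0.974, -0.227, 0.009], [-0.227, 0.974, 0.002], [-0.009, 0.0, -1.0]]
force: [0.4, 0.9, 1.0]
grip_width: 0.0385
```

```bash
python3 go.py .549 -.2715 .25 160.5
```

```text
18.3167 [0.66 0.18 0.27] -166.88319305523538 0.03850898682519271 [0.36 0.88 1.03] [15.63 30.93 21.32 79.88 -0.02  2.51]
[ 212.41 -418.92   20.87] [0.03 0.1  6.52]
```

Emit:
step_arm --deltas '[{"x":212,"y":-419,"z":20,"rx":0.03,"ry":0.1,"rz":6.52,"jaw":0.55},{"x":212,"y":-419,"z":20,"rx":0.03,"ry":0.1,"rz":6.52,"jaw":0.55},{"x":212,"y":-419,"z":20,"rx":0.03,"ry":0.1,"rz":6.52,"jaw":0.55},{"x":212,"y":-419,"z":20,"rx":0.03,"ry":0.1,"rz":6.52,"jaw":0.55},{"x":212,"y":-419,"z":20,"rx":0.03,"ry":0.1,"rz":6.52,"jaw":0.55},{"x":212,"y":-419,"z":20,"rx":0.03,"ry":0.1,"rz":6.52,"jaw":0.55},{"x":212,"y":-419,"z":20,"rx":0.03,"ry":0.1,"rz":6.52,"jaw":0.55},{"x":212,"y":-419,"z":20,"rx":0.03,"ry":0.1,"rz":6.52,"jaw":0.55},{"x":212,"y":-419,"z":20,"rx":0.03,"ry":0.1,"rz":6.52,"jaw":0.55},{"x":212,"y":-419,"z":20,"rx":0.03,"ry":0.1,"rz":6.52,"jaw":0.55},{"x":212,"y":-419,"z":20,"rx":0.03,"ry":0.1,"rz":6.52,"jaw":0.55},{"x":212,"y":-419,"z":20,"rx":0.03,"ry":0.1,"rz":6.52,"jaw":0.55}]'

```text
clock: 19.32
tcp_pos: [0.5448, -0.2775, 0.2463]
tcp_rot: [[-0.941, 0.339, -0.01], [0.339, 0.941, -0.004], [0.008, -0.008, -1.0]]
force: [0.1, -0.1, -0.0]
grip_width: 0.0385
```

Emit:
step_arm --deltas '[{"x":0,"y":0,"z":0,"rx":0,"ry":0,"rz":0,"jaw":0.55},{"x":0,"y":0,"z":0,"rx":0,"ry":0,"rz":0,"jaw":0.55},{"x":0,"y":0,"z":0,"rx":0,"ry":0,"rz":0,"jaw":0.55},{"x":0,"y":0,"z":0,"rx":0,"ry":0,"rz":0,"jaw":0.55}]'

```text
clock: 19.65
tcp_pos: [0.5474, -0.2706, 0.2475]
tcp_rot: [[-0.943, 0.332, -0.009], [0.332, 0.943, -0.002], [0.008, -0.005, -1.0]]
force: [-0.3, 0.1, -0.3]
grip_width: 0.0386
```

```bash
python3 go.py .549 -.2715 .138 160.5
```

```text
19.65 [ 0.55 -0.27  0.25] 160.63532402564272 0.03858255046505765 [-0.33  0.15 -0.3 ] [-26.15  23.71   5.54  72.23  -0.31  -6.78]
[ -2.65   0.14 109.49] [-0.05 -0.09  0.03]
```

Emit:
step_arm --deltas '[{"x":-2.7,"y":0,"z":15,"rx":-0.05,"ry":-0.09,"rz":0.03,"jaw":0.55},{"x":-2.7,"y":0,"z":40,"rx":-0.05,"ry":-0.09,"rz":0.03,"jaw":0.55},{"x":-2.7,"y":0,"z":60,"rx":-0.05,"ry":-0.09,"rz":0.03,"jaw":0.55},{"x":-2.7,"y":0,"z":75,"rx":-0.05,"ry":-0.09,"rz":0.03,"jaw":0.55},{"x":-2.7,"y":0,"z":87,"rx":-0.05,"ry":-0.09,"rz":0.03,"jaw":0.55},{"x":-2.7,"y":0,"z":98,"rx":-0.05,"ry":-0.09,"rz":0.03,"jaw":0.55},{"x":-2.7,"y":0,"z":106,"rx":-0.05,"ry":-0.09,"rz":0.03,"jaw":0.55},{"x":-2.7,"y":0,"z":109,"rx":-0.05,"ry":-0.09,"rz":0.03,"jaw":0.55},{"x":-2.7,"y":0,"z":109,"rx":-0.05,"ry":-0.09,"rz":0.03,"jaw":0.55}]'

```text
clock: 20.4
tcp_pos: [0.5485, -0.2722, 0.1381]
tcp_rot: [[-0.942, 0.335, -0.001], [0.335, 0.942, -0.0], [0.001, -0.0, -1.0]]
force: [-0.4, 0.4, -0.2]
grip_width: 0.0386
```

Emit:
step_arm --deltas '[{"x":0,"y":0,"z":0,"rx":0,"ry":0,"rz":0,"jaw":0.8},{"x":0,"y":0,"z":0,"rx":0,"ry":0,"rz":0,"jaw":1},{"x":0,"y":0,"z":0,"rx":0,"ry":0,"rz":0,"jaw":1},{"x":0,"y":0,"z":0,"rx":0,"ry":0,"rz":0,"jaw":1},{"x":0,"y":0,"z":0,"rx":0,"ry":0,"rz":0,"jaw":1},{"x":0,"y":0,"z":0,"rx":0,"ry":0,"rz":0,"jaw":1}]'

```text
clock: 20.9
tcp_pos: [0.5493, -0.2737, 0.1397]
tcp_rot: [[-0.942, 0.336, 0.003], [0.336, 0.942, -0.002], [-0.003, -0.001, -1.0]]
force: [0.2, 0.7, 4.9]
grip_width: 0.0091
```

Emit:
step_arm --deltas '[{"x":0,"y":0,"z":-15,"rx":0,"ry":0,"rz":0,"jaw":1},{"x":0,"y":0,"z":-35,"rx":0,"ry":0,"rz":0,"jaw":1},{"x":0,"y":0,"z":-60,"rx":0,"ry":0,"rz":0,"jaw":1},{"x":0,"y":0,"z":-90,"rx":0,"ry":0,"rz":0,"jaw":1},{"x":0,"y":0,"z":-120,"rx":0,"ry":0,"rz":0,"jaw":1},{"x":0,"y":0,"z":-150,"rx":0,"ry":0,"rz":0,"jaw":1},{"x":0,"y":0,"z":-180,"rx":0,"ry":0,"rz":0,"jaw":1},{"x":0,"y":0,"z":-210,"rx":0,"ry":0,"rz":0,"jaw":1},{"x":0,"y":0,"z":-225,"rx":0,"ry":0,"rz":0,"jaw":1},{"x":0,"y":0,"z":-225,"rx":0,"ry":0,"rz":0,"jaw":1},{"x":0,"y":0,"z":-225,"rx":0,"ry":0,"rz":0,"jaw":1}]'

```text
clock: 21.82
tcp_pos: [0.5486, -0.2734, 0.3634]
tcp_rot: [[-0.942, 0.336, 0.001], [0.336, 0.942, -0.001], [-0.001, -0.001, -1.0]]
force: [0.3, -0.1, -2.9]
grip_width: 0.0094
```

```bash
sed -i 's/C=.*;A=/C=np.array([.6477,.2072]);A=/' slots.py; python3 slots.py; python3 go.py .642 .2315 .36 193.1;  python3 -c "
from h import *
cv2.imwrite('pics/s8.png',env.capture('scene'))"
```

```text
red [0.6647 0.1342]
yellow [0.6534 0.1829]
green [0.642  0.2315]
blue [0.6307 0.2802]
21.8167 [ 0.55 -0.27  0.36] 160.35511328600253 0.009414292770516981 [ 0.31 -0.11 -2.9 ] [-26.46  23.4   22.12  88.65  -0.05  -6.82]
[ 81.75 506.92   2.77] [-0.02  0.01 -6.55]
```

Emit:
step_arm --deltas '[{"x":4,"y":25,"z":0,"rx":0,"ry":0,"rz":-0.4,"jaw":1},{"x":10,"y":64,"z":0,"rx":0,"ry":0,"rz":-0.9,"jaw":1},{"x":16,"y":104,"z":0,"rx":0,"ry":0,"rz":-1.4,"jaw":1},{"x":23,"y":144,"z":0,"rx":0,"ry":0,"rz":-1.9,"jaw":1},{"x":30,"y":184,"z":0,"rx":0,"ry":0,"rz":-2.5,"jaw":1},{"x":36,"y":224,"z":0,"rx":0,"ry":0,"rz":-3.1,"jaw":1},{"x":43,"y":264,"z":0,"rx":0,"ry":0,"rz":-3.7,"jaw":1},{"x":49,"y":304,"z":0,"rx":0,"ry":0,"rz":-4.3,"jaw":1},{"x":56,"y":344,"z":0,"rx":0,"ry":0,"rz":-4.9,"jaw":1},{"x":62,"y":384,"z":0,"rx":0,"ry":0,"rz":-5.5,"jaw":1},{"x":69,"y":424,"z":0,"rx":0,"ry":0,"rz":-6.1,"jaw":1},{"x":75,"y":460,"z":0,"rx":0,"ry":0,"rz":-6.55,"jaw":1}]'

```text
clock: 22.87
tcp_pos: [0.6315, 0.1876, 0.3602]
tcp_rot: [[-0.973, -0.23, -0.004], [-0.23, 0.973, -0.002], [0.005, -0.001, -1.0]]
force: [1.2, -0.4, -1.6]
grip_width: 0.0089
```

Emit:
step_arm --deltas '[{"x":-19,"y":20,"z":0,"rx":0,"ry":0,"rz":0,"jaw":1},{"x":-20,"y":40,"z":0,"rx":0,"ry":0,"rz":0,"jaw":1},{"x":-20,"y":43,"z":0,"rx":0,"ry":0,"rz":0,"jaw":1},{"x":-20,"y":43,"z":0,"rx":0,"ry":0,"rz":0,"jaw":1},{"x":-20,"y":43,"z":0,"rx":0,"ry":0,"rz":0,"jaw":1},{"x":-20,"y":43,"z":0,"rx":0,"ry":0,"rz":0,"jaw":1}]'

```text
clock: 23.37
tcp_pos: [0.6418, 0.2303, 0.3625]
tcp_rot: [[-0.974, -0.226, -0.001], [-0.226, 0.974, -0.002], [0.002, -0.002, -1.0]]
force: [0.2, 0.2, -2.0]
grip_width: 0.0091
```

```bash
python3 go.py .642 .2315 .27 193.1;  python3 hang.py green
```

```text
23.3667 [0.64 0.23 0.36] -166.9530370977662 0.00909153102546522 [ 0.25  0.2  -1.97] [19.78 32.3  37.02 94.82 -0.09  6.74]
[-0.58  1.25 92.49] [-0.02 -0.02 -0.01]
0.228
[[ 342.   231.  -145.5  -51.9]
 [ 337.   239.  -113.1  -40.8]
 [ 301.   267.    32.5  -40.4]
 [ 300.   264.    27.5  -50. ]
 [ 322.   248.   -57.7  -47.6]
 [ 317.   247.   -49.6  -60.3]
 [ 317.   239.   -70.   -81.8]
 [ 315.   240.   -63.1  -83.2]
 [ 314.   251.   -33.2  -55.8]
 [ 296.   264.    35.8  -57.9]
 [ 297.   286.    83.6   -1. ]
 [ 341.   253.   -85.2    3.6]]
0.338
[[ 3.420e+02  2.310e+02 -8.000e+01  6.300e+00]
 [ 3.370e+02  2.390e+02 -5.060e+01  1.640e+01]
 [ 3.010e+02  2.670e+02  8.140e+01  1.680e+01]
 [ 3.000e+02  2.640e+02  7.690e+01  8.100e+00]
 [ 3.220e+02  2.480e+02 -3.000e-01  1.020e+01]
 [ 3.170e+02  2.470e+02  7.000e+00 -1.300e+00]
 [ 3.170e+02  2.390e+02 -1.150e+01 -2.080e+01]
 [ 3.150e+02  2.400e+02 -5.300e+00 -2.200e+01]
 [ 3.140e+02  2.510e+02  2.190e+01  2.800e+00]
 [ 2.960e+02  2.640e+02  8.440e+01  9.000e-01]
 [ 2.970e+02  2.860e+02  1.277e+02  5.250e+01]
 [ 3.410e+02  2.530e+02 -2.530e+01  5.660e+01]]
```

Emit:
step_arm --deltas '[{"x":0.5,"y":1.2,"z":15,"rx":0,"ry":0,"rz":0,"jaw":1},{"x":0.5,"y":1.2,"z":40,"rx":0,"ry":0,"rz":0,"jaw":1},{"x":0.5,"y":1.2,"z":65,"rx":0,"ry":0,"rz":0,"jaw":1},{"x":0.5,"y":1.2,"z":88,"rx":0,"ry":0,"rz":0,"jaw":1},{"x":0.5,"y":1.2,"z":100,"rx":0,"ry":0,"rz":0,"jaw":1},{"x":0.5,"y":1.2,"z":100,"rx":0,"ry":0,"rz":0,"jaw":1},{"x":0.5,"y":1.2,"z":100,"rx":0,"ry":0,"rz":0,"jaw":1}]'

```text
clock: 24.0
tcp_pos: [0.641, 0.2314, 0.2631]
tcp_rot: [[-0.974, -0.225, -0.001], [-0.225, 0.974, -0.002], [0.001, -0.001, -1.0]]
force: [0.2, 0.1, -2.0]
grip_width: 0.0088
```

```bash
python3 go.py .641 .2313 .19 193.1
```

```text
24.0 [0.64 0.23 0.26] -166.96797662862198 0.008776146777708323 [ 0.23  0.1  -2.03] [19.88 30.95 19.93 79.07 -0.06  6.84]
[-0.12  0.02 73.12] [-0.01 -0.01 -0.01]
```

Emit:
step_arm --deltas '[{"x":0,"y":0,"z":10,"rx":0,"ry":0,"rz":0,"jaw":1},{"x":0,"y":0,"z":20,"rx":0,"ry":0,"rz":0,"jaw":1},{"x":0,"y":0,"z":30,"rx":0,"ry":0,"rz":0,"jaw":1},{"x":0,"y":0,"z":40,"rx":0,"ry":0,"rz":0,"jaw":1},{"x":0,"y":0,"z":49,"rx":0,"ry":0,"rz":0,"jaw":1},{"x":0,"y":0,"z":57,"rx":0,"ry":0,"rz":0,"jaw":1},{"x":0,"y":0,"z":57,"rx":0,"ry":0,"rz":0,"jaw":1}]'

```text
clock: 24.58
tcp_pos: [0.6404, 0.2319, 0.2035]
tcp_rot: [[-0.974, -0.227, -0.003], [-0.227, 0.974, -0.003], [0.004, -0.002, -1.0]]
force: [0.2, -1.8, -3.7]
grip_width: 0.0089
```

Emit:
step_arm --deltas '[{"x":0,"y":0,"z":8,"rx":0,"ry":0,"rz":0,"jaw":1},{"x":0,"y":0,"z":15,"rx":0,"ry":0,"rz":0,"jaw":1},{"x":0,"y":0,"z":21,"rx":0,"ry":0,"rz":0,"jaw":1},{"x":0,"y":0,"z":26,"rx":0,"ry":0,"rz":0,"jaw":1},{"x":0,"y":0,"z":29,"rx":0,"ry":0,"rz":0,"jaw":1},{"x":0,"y":0,"z":29,"rx":0,"ry":0,"rz":0,"jaw":1}]'

```text
clock: 25.08
tcp_pos: [0.641, 0.2321, 0.1798]
tcp_rot: [[-0.974, -0.227, 0.002], [-0.227, 0.974, -0.001], [-0.001, -0.002, -1.0]]
force: [-4.4, -6.0, 10.3]
grip_width: 0.009
```

```bash
python3 go.py .641 .2313 .1797 193.1
```

```text
25.0833 [0.64 0.23 0.18] -166.88656180411772 0.009011931404663595 [-4.44 -6.   10.3 ] [19.95 32.11  9.63 67.45 -0.1   6.84]
[ 0.21 -0.79  0.07] [-0.02  0.02  0.  ]
```

Emit:
step_arm --deltas '[{"x":0,"y":0,"z":-2,"rx":0,"ry":0,"rz":0,"jaw":0.8},{"x":0,"y":0,"z":-3,"rx":0,"ry":0,"rz":0,"jaw":0.55},{"x":0,"y":0,"z":-3,"rx":0,"ry":0,"rz":0,"jaw":0.55},{"x":0,"y":0,"z":-3,"rx":0,"ry":0,"rz":0,"jaw":0.55},{"x":0,"y":0,"z":-15,"rx":0,"ry":0,"rz":0,"jaw":0.55},{"x":0,"y":0,"z":-40,"rx":0,"ry":0,"rz":0,"jaw":0.55},{"x":0,"y":0,"z":-70,"rx":0,"ry":0,"rz":0,"jaw":0.55},{"x":0,"y":0,"z":-80,"rx":0,"ry":0,"rz":0,"jaw":0.55},{"x":0,"y":0,"z":-80,"rx":0,"ry":0,"rz":0,"jaw":0.55}]'

```text
clock: 25.83
tcp_pos: [0.6432, 0.2337, 0.2606]
tcp_rot: [[-0.974, -0.227, 0.007], [-0.227, 0.974, 0.002], [-0.007, 0.0, -1.0]]
force: [-0.4, -0.7, -0.1]
grip_width: 0.0384
```

```bash
python3 go.py .529 -.318 .25 160.5
```

```text
25.8333 [0.64 0.23 0.26] -166.87998041871515 0.03835320953324255 [-0.45 -0.7  -0.11] [19.98 30.89 19.46 78.18 -0.03  6.86]
[ 236.49 -511.34    8.84] [0.03 0.07 6.52]
```

Emit:
step_arm --deltas '[{"x":205,"y":-443,"z":5,"rx":0.03,"ry":0.07,"rz":6.52,"jaw":0.55},{"x":205,"y":-443,"z":5,"rx":0.03,"ry":0.07,"rz":6.52,"jaw":0.55},{"x":205,"y":-443,"z":5,"rx":0.03,"ry":0.07,"rz":6.52,"jaw":0.55},{"x":205,"y":-443,"z":5,"rx":0.03,"ry":0.07,"rz":6.52,"jaw":0.55},{"x":205,"y":-443,"z":5,"rx":0.03,"ry":0.07,"rz":6.52,"jaw":0.55},{"x":205,"y":-443,"z":5,"rx":0.03,"ry":0.07,"rz":6.52,"jaw":0.55},{"x":205,"y":-443,"z":5,"rx":0.03,"ry":0.07,"rz":6.52,"jaw":0.55},{"x":205,"y":-443,"z":5,"rx":0.03,"ry":0.07,"rz":6.52,"jaw":0.55},{"x":205,"y":-443,"z":5,"rx":0.03,"ry":0.07,"rz":6.52,"jaw":0.55},{"x":205,"y":-443,"z":5,"rx":0.03,"ry":0.07,"rz":6.52,"jaw":0.55},{"x":205,"y":-443,"z":5,"rx":0.03,"ry":0.07,"rz":6.52,"jaw":0.55},{"x":205,"y":-443,"z":5,"rx":0.03,"ry":0.07,"rz":6.52,"jaw":0.55}]'

```text
clock: 26.83
tcp_pos: [0.5405, -0.2481, 0.2506]
tcp_rot: [[-0.942, 0.335, -0.008], [0.336, 0.942, -0.003], [0.007, -0.005, -1.0]]
force: [1.1, 1.5, 0.4]
grip_width: 0.0382
```

```bash
python3 go.py .529 -.318 .2 160.5
```

```text
26.8333 [ 0.54 -0.25  0.25] 160.39640245622317 0.03815456745347516 [1.15 1.48 0.38] [-24.48  22.     3.31  71.67  -0.34  -4.87]
[-12.94 -69.49  50.92] [-0.06 -0.08 -0.02]
```

Emit:
step_arm --deltas '[{"x":-13,"y":-35,"z":0,"rx":-0.06,"ry":-0.08,"rz":0,"jaw":0.55},{"x":-13,"y":-66,"z":0,"rx":-0.06,"ry":-0.08,"rz":0,"jaw":0.55},{"x":-13,"y":-66,"z":15,"rx":-0.06,"ry":-0.08,"rz":0,"jaw":0.55},{"x":-13,"y":-66,"z":35,"rx":-0.06,"ry":-0.08,"rz":0,"jaw":0.55},{"x":-13,"y":-66,"z":50,"rx":-0.06,"ry":-0.08,"rz":0,"jaw":0.55},{"x":-13,"y":-66,"z":50,"rx":-0.06,"ry":-0.08,"rz":0,"jaw":0.55},{"x":-13,"y":-66,"z":50,"rx":-0.06,"ry":-0.08,"rz":0,"jaw":0.55}]'

```text
clock: 27.42
tcp_pos: [0.5309, -0.3112, 0.2007]
tcp_rot: [[-0.943, 0.334, -0.001], [0.334, 0.943, 0.002], [0.002, 0.001, -1.0]]
force: [0.1, -0.7, 0.0]
grip_width: 0.0383
```

```bash
python3 go.py .529 -.318 .138 160.5
```

```text
27.4167 [ 0.53 -0.31  0.2 ] 160.508839504737 0.038337482155289426 [ 0.07 -0.73  0.05] [-30.41  25.02   0.62  65.72   0.06 -10.91]
[-0.61 -7.15 62.65] [ 0.02 -0.02  0.  ]
```

Emit:
step_arm --deltas '[{"x":-0.6,"y":-7,"z":5,"rx":0,"ry":0,"rz":0,"jaw":0.55},{"x":-0.6,"y":-7,"z":20,"rx":0,"ry":0,"rz":0,"jaw":0.55},{"x":-0.6,"y":-7,"z":35,"rx":0,"ry":0,"rz":0,"jaw":0.55},{"x":-0.6,"y":-7,"z":50,"rx":0,"ry":0,"rz":0,"jaw":0.55},{"x":-0.6,"y":-7,"z":58,"rx":0,"ry":0,"rz":0,"jaw":0.55},{"x":-0.6,"y":-7,"z":62,"rx":0,"ry":0,"rz":0,"jaw":0.55},{"x":-0.6,"y":-7,"z":62,"rx":0,"ry":0,"rz":0,"jaw":0.55},{"x":-0.6,"y":-7,"z":62,"rx":0,"ry":0,"rz":0,"jaw":0.8},{"x":-0.6,"y":-7,"z":62,"rx":0,"ry":0,"rz":0,"jaw":1},{"x":-0.6,"y":-7,"z":62,"rx":0,"ry":0,"rz":0,"jaw":1},{"x":-0.6,"y":-7,"z":62,"rx":0,"ry":0,"rz":0,"jaw":1},{"x":-0.6,"y":-7,"z":62,"rx":0,"ry":0,"rz":0,"jaw":1}]'

```text
clock: 28.42
tcp_pos: [0.5315, -0.3193, 0.1422]
tcp_rot: [[-0.943, 0.333, 0.005], [0.333, 0.943, -0.002], [-0.005, -0.0, -1.0]]
force: [1.8, 0.1, 5.5]
grip_width: 0.0086
```

Emit:
step_arm --deltas '[{"x":0,"y":0,"z":0,"rx":0,"ry":0,"rz":0,"jaw":1}]'

```text
clock: 28.5
tcp_pos: [0.5315, -0.3193, 0.1422]
tcp_rot: [[-0.943, 0.334, 0.005], [0.334, 0.943, -0.002], [-0.005, -0.0, -1.0]]
force: [0.3, -0.6, 5.6]
grip_width: 0.0089
```

Emit:
step_arm --deltas '[{"x":0,"y":0,"z":-15,"rx":0,"ry":0,"rz":0,"jaw":1},{"x":0,"y":0,"z":-35,"rx":0,"ry":0,"rz":0,"jaw":1},{"x":0,"y":0,"z":-60,"rx":0,"ry":0,"rz":0,"jaw":1},{"x":0,"y":0,"z":-90,"rx":0,"ry":0,"rz":0,"jaw":1},{"x":0,"y":0,"z":-120,"rx":0,"ry":0,"rz":0,"jaw":1},{"x":0,"y":0,"z":-150,"rx":0,"ry":0,"rz":0,"jaw":1},{"x":0,"y":0,"z":-180,"rx":0,"ry":0,"rz":0,"jaw":1},{"x":0,"y":0,"z":-210,"rx":0,"ry":0,"rz":0,"jaw":1},{"x":0,"y":0,"z":-225,"rx":0,"ry":0,"rz":0,"jaw":1},{"x":0,"y":0,"z":-225,"rx":0,"ry":0,"rz":0,"jaw":1},{"x":0,"y":0,"z":-225,"rx":0,"ry":0,"rz":0,"jaw":1}]'

```text
clock: 29.42
tcp_pos: [0.5302, -0.3188, 0.3656]
tcp_rot: [[-0.943, 0.334, 0.003], [0.334, 0.943, -0.001], [-0.003, 0.0, -1.0]]
force: [0.7, 0.3, -2.3]
grip_width: 0.0089
```

```bash
python3 go.py .6647 .1342 .36 193.1
```

```text
29.4167 [ 0.53 -0.32  0.37] 160.5167511119712 0.008868826927029878 [ 0.66  0.32 -2.32] [-31.04  24.03  23.45  89.25   0.05 -11.56]
[ 24.33 471.92   5.65] [-0.01  0.03 -6.52]
```

Emit:
step_arm --deltas '[{"x":1,"y":25,"z":0,"rx":0,"ry":0,"rz":-0.4,"jaw":1},{"x":3,"y":64,"z":0,"rx":0,"ry":0,"rz":-0.9,"jaw":1},{"x":5,"y":104,"z":0,"rx":0,"ry":0,"rz":-1.4,"jaw":1},{"x":7,"y":144,"z":0,"rx":0,"ry":0,"rz":-1.9,"jaw":1},{"x":9,"y":184,"z":0,"rx":0,"ry":0,"rz":-2.5,"jaw":1},{"x":11,"y":224,"z":0,"rx":0,"ry":0,"rz":-3.1,"jaw":1},{"x":13,"y":264,"z":0,"rx":0,"ry":0,"rz":-3.7,"jaw":1},{"x":15,"y":304,"z":0,"rx":0,"ry":0,"rz":-4.3,"jaw":1},{"x":17,"y":344,"z":0,"rx":0,"ry":0,"rz":-4.9,"jaw":1},{"x":19,"y":384,"z":0,"rx":0,"ry":0,"rz":-5.5,"jaw":1},{"x":21,"y":424,"z":0,"rx":0,"ry":0,"rz":-6.1,"jaw":1},{"x":23,"y":455,"z":0,"rx":0,"ry":0,"rz":-6.52,"jaw":1}]'

```text
clock: 30.42
tcp_pos: [0.6597, 0.121, 0.3624]
tcp_rot: [[-0.973, -0.231, -0.003], [-0.231, 0.973, -0.001], [0.003, 0.0, -1.0]]
force: [0.4, -2.0, -3.0]
grip_width: 0.0091
```

Emit:
step_arm --deltas '[{"x":-7,"y":10,"z":0,"rx":0,"ry":0,"rz":0,"jaw":1},{"x":-8,"y":15,"z":0,"rx":0,"ry":0,"rz":0,"jaw":1},{"x":-8,"y":15,"z":0,"rx":0,"ry":0,"rz":0,"jaw":1},{"x":-8,"y":15,"z":0,"rx":0,"ry":0,"rz":0,"jaw":1},{"x":-8,"y":15,"z":0,"rx":0,"ry":0,"rz":0,"jaw":1}]'

```text
clock: 30.83
tcp_pos: [0.664, 0.1328, 0.3655]
tcp_rot: [[-0.974, -0.225, 0.001], [-0.225, 0.974, -0.001], [-0.001, -0.002, -1.0]]
force: [0.1, 0.6, -2.0]
grip_width: 0.0088
```

```bash
sed -i 's/\.1352/OFF/; s/^import sys/import sys\nOFF=float(sys.argv[-1]); sys.argv=sys.argv[:-1]/' hang.py; python3 go.py .6647 .1342 .26 193.1;  python3 hang.py red .1372
```

```text
30.8333 [0.66 0.13 0.37] -166.97798338132705 0.008834238621414015 [ 0.1   0.58 -1.96] [11.35 31.57 36.17 94.55 -0.09 -1.67]
[ -0.96   1.36 105.47] [-0.02  0.01 -0.02]
0.229
[[ 317.   210.  -147.3  -63.5]
 [ 301.   220.   -84.   -68. ]
 [ 296.   227.   -54.5  -58.1]
 [ 292.   225.   -50.9  -72.2]
 [ 292.   218.   -69.4  -92.8]
 [ 289.   219.   -60.1  -96.2]
 [ 289.   229.   -34.   -66.9]
 [ 272.   241.    32.7  -67.5]
 [ 275.   264.    80.2    1.3]
 [ 317.   233.   -84.6    2.3]]
0.339
[[317.  210.  -81.6   5.2]
 [301.  220.  -24.1   1.1]
 [296.  227.    2.6  10.1]
 [292.  225.    5.9  -2.7]
 [292.  218.  -10.9 -21.4]
 [289.  219.   -2.4 -24.4]
 [289.  229.   21.2   2.1]
 [272.  241.   81.7   1.6]
 [275.  264.  124.8  64. ]
 [317.  233.  -24.7  64.9]]
```

Emit:
step_arm --deltas '[{"x":-1.2,"y":1.4,"z":15,"rx":0,"ry":0,"rz":0,"jaw":1},{"x":-1.2,"y":1.4,"z":40,"rx":0,"ry":0,"rz":0,"jaw":1},{"x":-1.2,"y":1.4,"z":65,"rx":0,"ry":0,"rz":0,"jaw":1},{"x":-1.2,"y":1.4,"z":88,"rx":0,"ry":0,"rz":0,"jaw":1},{"x":-1.2,"y":1.4,"z":100,"rx":0,"ry":0,"rz":0,"jaw":1},{"x":-1.2,"y":1.4,"z":100,"rx":0,"ry":0,"rz":0,"jaw":1},{"x":-1.2,"y":1.4,"z":100,"rx":0,"ry":0,"rz":0,"jaw":1}]'

```text
clock: 31.47
tcp_pos: [0.665, 0.1346, 0.2659]
tcp_rot: [[-0.974, -0.225, 0.001], [-0.225, 0.974, -0.001], [-0.001, -0.001, -1.0]]
force: [0.3, 0.5, -1.4]
grip_width: 0.0088
```

```bash
python3 go.py .665 .1344 .1822 193.1
```

```text
31.4667 [0.67 0.13 0.27] -166.9772172913812 0.008788043363822069 [ 0.3   0.49 -1.38] [11.47 30.47 19.52 78.99 -0.07 -1.55]
[ 0.1  -0.06 83.74] [-0.01  0.01 -0.02]
```

Emit:
step_arm --deltas '[{"x":0,"y":0,"z":10,"rx":0,"ry":0,"rz":0,"jaw":1},{"x":0,"y":0,"z":20,"rx":0,"ry":0,"rz":0,"jaw":1},{"x":0,"y":0,"z":30,"rx":0,"ry":0,"rz":0,"jaw":1},{"x":0,"y":0,"z":40,"rx":0,"ry":0,"rz":0,"jaw":1},{"x":0,"y":0,"z":50,"rx":0,"ry":0,"rz":0,"jaw":1},{"x":0,"y":0,"z":58,"rx":0,"ry":0,"rz":0,"jaw":1},{"x":0,"y":0,"z":58,"rx":0,"ry":0,"rz":0,"jaw":1}]'

```text
clock: 32.05
tcp_pos: [0.6648, 0.1351, 0.2053]
tcp_rot: [[-0.974, -0.227, -0.001], [-0.227, 0.974, -0.002], [0.001, -0.002, -1.0]]
force: [0.9, -1.9, -3.6]
grip_width: 0.0086
```

Emit:
step_arm --deltas '[{"x":0,"y":0,"z":8,"rx":0,"ry":0,"rz":0,"jaw":1},{"x":0,"y":0,"z":15,"rx":0,"ry":0,"rz":0,"jaw":1},{"x":0,"y":0,"z":21,"rx":0,"ry":0,"rz":0,"jaw":1},{"x":0,"y":0,"z":26,"rx":0,"ry":0,"rz":0,"jaw":1},{"x":0,"y":0,"z":29,"rx":0,"ry":0,"rz":0,"jaw":1},{"x":0,"y":0,"z":29,"rx":0,"ry":0,"rz":0,"jaw":1}]'

```text
clock: 32.55
tcp_pos: [0.6655, 0.1353, 0.1822]
tcp_rot: [[-0.974, -0.227, 0.005], [-0.227, 0.974, -0.001], [-0.004, -0.002, -1.0]]
force: [-4.2, -5.0, 12.8]
grip_width: 0.0088
```

```bash
python3 go.py .665 .1344 .1822 193.1
```

```text
32.55 [0.67 0.14 0.18] -166.89132299683874 0.00882996604121628 [-4.24 -5.05 12.77] [11.55 31.64  9.16 67.27 -0.12 -1.56]
[ 0.67 -0.77  0.02] [-0.02  0.05  0.  ]
```

Emit:
step_arm --deltas '[{"x":0,"y":0,"z":-2,"rx":0,"ry":0,"rz":0,"jaw":0.8},{"x":0,"y":0,"z":-3,"rx":0,"ry":0,"rz":0,"jaw":0.55},{"x":0,"y":0,"z":-3,"rx":0,"ry":0,"rz":0,"jaw":0.55},{"x":0,"y":0,"z":-3,"rx":0,"ry":0,"rz":0,"jaw":0.55},{"x":0,"y":0,"z":-15,"rx":0,"ry":0,"rz":0,"jaw":0.55},{"x":0,"y":0,"z":-40,"rx":0,"ry":0,"rz":0,"jaw":0.55},{"x":0,"y":0,"z":-70,"rx":0,"ry":0,"rz":0,"jaw":0.55},{"x":0,"y":0,"z":-80,"rx":0,"ry":0,"rz":0,"jaw":0.55},{"x":0,"y":0,"z":-80,"rx":0,"ry":0,"rz":0,"jaw":0.55}]'

```text
clock: 33.3
tcp_pos: [0.6675, 0.1366, 0.2622]
tcp_rot: [[-0.974, -0.227, 0.009], [-0.227, 0.974, 0.001], [-0.009, -0.001, -1.0]]
force: [-0.8, 1.0, -0.2]
grip_width: 0.0385
```

```bash
python3 go.py .521 -.369 .25 160.5; python3 -c "
from h import *
print(ray('top',(516,178),.2))"
```

```text
33.3 [0.67 0.14 0.26] -166.87596228329693 0.03846998980688053 [-0.77  1.02 -0.15] [11.58 30.44 18.91 77.97 -0.03 -1.54]
[ 257.54 -459.17   10.33] [0.02 0.1  6.52]
[[ 0.67918117 -0.42022972  0.2       ]]
```

Emit:
step_arm --deltas '[{"x":225,"y":-402,"z":5,"rx":0.02,"ry":0.1,"rz":6.52,"jaw":0.55},{"x":225,"y":-402,"z":5,"rx":0.02,"ry":0.1,"rz":6.52,"jaw":0.55},{"x":225,"y":-402,"z":5,"rx":0.02,"ry":0.1,"rz":6.52,"jaw":0.55},{"x":225,"y":-402,"z":5,"rx":0.02,"ry":0.1,"rz":6.52,"jaw":0.55},{"x":225,"y":-402,"z":5,"rx":0.02,"ry":0.1,"rz":6.52,"jaw":0.55},{"x":225,"y":-402,"z":5,"rx":0.02,"ry":0.1,"rz":6.52,"jaw":0.55},{"x":225,"y":-402,"z":5,"rx":0.02,"ry":0.1,"rz":6.52,"jaw":0.55},{"x":225,"y":-402,"z":5,"rx":0.02,"ry":0.1,"rz":6.52,"jaw":0.55},{"x":225,"y":-402,"z":5,"rx":0.02,"ry":0.1,"rz":6.52,"jaw":0.55},{"x":225,"y":-402,"z":5,"rx":0.02,"ry":0.1,"rz":6.52,"jaw":0.55},{"x":225,"y":-402,"z":5,"rx":0.02,"ry":0.1,"rz":6.52,"jaw":0.55},{"x":225,"y":-402,"z":5,"rx":0.02,"ry":0.1,"rz":6.52,"jaw":0.55}]'

```text
clock: 34.3
tcp_pos: [0.5348, -0.3128, 0.2515]
tcp_rot: [[-0.94, 0.341, -0.009], [0.341, 0.94, -0.004], [0.008, -0.007, -1.0]]
force: [0.8, 0.5, 0.2]
grip_width: 0.0386
```

Emit:
step_arm --deltas '[{"x":0,"y":0,"z":0,"rx":0,"ry":0,"rz":0,"jaw":0.55},{"x":0,"y":0,"z":0,"rx":0,"ry":0,"rz":0,"jaw":0.55},{"x":0,"y":0,"z":0,"rx":0,"ry":0,"rz":0,"jaw":0.55}]'

```text
clock: 34.55
tcp_pos: [0.5377, -0.3053, 0.2529]
tcp_rot: [[-0.943, 0.332, -0.007], [0.332, 0.943, -0.0], [0.007, -0.003, -1.0]]
force: [0.3, 0.1, -0.5]
grip_width: 0.0383
```

```bash
python3 go.py .521 -.369 .2 160.5
```

```text
34.55 [ 0.54 -0.31  0.25] 160.58472732327084 0.03834772568832116 [ 0.28  0.13 -0.52] [-29.47  24.39   7.44  73.41  -0.23 -10.06]
[ -5.76 -65.52  53.06] [-0.03 -0.08  0.02]
```

Emit:
step_arm --deltas '[{"x":-5.8,"y":-35,"z":0,"rx":-0.03,"ry":-0.08,"rz":0,"jaw":0.55},{"x":-5.8,"y":-65.5,"z":0,"rx":-0.03,"ry":-0.08,"rz":0,"jaw":0.55},{"x":-5.8,"y":-65.5,"z":15,"rx":-0.03,"ry":-0.08,"rz":0,"jaw":0.55},{"x":-5.8,"y":-65.5,"z":35,"rx":-0.03,"ry":-0.08,"rz":0,"jaw":0.55},{"x":-5.8,"y":-65.5,"z":53,"rx":-0.03,"ry":-0.08,"rz":0,"jaw":0.55},{"x":-5.8,"y":-65.5,"z":53,"rx":-0.03,"ry":-0.08,"rz":0,"jaw":0.55},{"x":-5.8,"y":-65.5,"z":53,"rx":-0.03,"ry":-0.08,"rz":0,"jaw":0.55}]'

```text
clock: 35.13
tcp_pos: [0.521, -0.3684, 0.2002]
tcp_rot: [[-0.943, 0.331, -0.001], [0.331, 0.943, 0.0], [0.001, -0.0, -1.0]]
force: [-0.2, 0.1, -0.2]
grip_width: 0.0384
```

```bash
python3 go.py .521 -.369 .138 160.5
```

```text
35.1333 [ 0.52 -0.37  0.2 ] 160.64743935005788 0.0383581420773115 [-0.18  0.08 -0.2 ] [-35.25  27.24   4.24  67.05  -0.02 -15.9 ]
[-0.29 -0.55 62.18] [-0.   -0.01  0.03]
```

Emit:
step_arm --deltas '[{"x":-0.3,"y":-0.5,"z":10,"rx":0,"ry":0,"rz":0,"jaw":0.55},{"x":-0.3,"y":-0.5,"z":25,"rx":0,"ry":0,"rz":0,"jaw":0.55},{"x":-0.3,"y":-0.5,"z":40,"rx":0,"ry":0,"rz":0,"jaw":0.55},{"x":-0.3,"y":-0.5,"z":52,"rx":0,"ry":0,"rz":0,"jaw":0.55},{"x":-0.3,"y":-0.5,"z":59,"rx":0,"ry":0,"rz":0,"jaw":0.55},{"x":-0.3,"y":-0.5,"z":62,"rx":0,"ry":0,"rz":0,"jaw":0.55},{"x":-0.3,"y":-0.5,"z":62,"rx":0,"ry":0,"rz":0,"jaw":0.8},{"x":-0.3,"y":-0.5,"z":62,"rx":0,"ry":0,"rz":0,"jaw":1},{"x":-0.3,"y":-0.5,"z":62,"rx":0,"ry":0,"rz":0,"jaw":1},{"x":-0.3,"y":-0.5,"z":62,"rx":0,"ry":0,"rz":0,"jaw":1},{"x":-0.3,"y":-0.5,"z":62,"rx":0,"ry":0,"rz":0,"jaw":1},{"x":-0.3,"y":-0.5,"z":62,"rx":0,"ry":0,"rz":0,"jaw":1}]'

```text
clock: 36.13
tcp_pos: [0.5221, -0.3712, 0.1402]
tcp_rot: [[-0.943, 0.333, 0.004], [0.333, 0.943, -0.002], [-0.004, -0.001, -1.0]]
force: [0.9, 2.5, 4.1]
grip_width: 0.0086
```

Emit:
step_arm --deltas '[{"x":0,"y":0,"z":0,"rx":0,"ry":0,"rz":0,"jaw":1}]'

```text
clock: 36.22
tcp_pos: [0.5221, -0.3712, 0.1402]
tcp_rot: [[-0.943, 0.333, 0.004], [0.333, 0.943, -0.002], [-0.004, -0.001, -1.0]]
force: [0.7, 2.2, 5.9]
grip_width: 0.0087
```

Emit:
step_arm --deltas '[{"x":0,"y":0,"z":-15,"rx":0,"ry":0,"rz":0,"jaw":1},{"x":0,"y":0,"z":-35,"rx":0,"ry":0,"rz":0,"jaw":1},{"x":0,"y":0,"z":-60,"rx":0,"ry":0,"rz":0,"jaw":1},{"x":0,"y":0,"z":-90,"rx":0,"ry":0,"rz":0,"jaw":1},{"x":0,"y":0,"z":-120,"rx":0,"ry":0,"rz":0,"jaw":1},{"x":0,"y":0,"z":-150,"rx":0,"ry":0,"rz":0,"jaw":1},{"x":0,"y":0,"z":-180,"rx":0,"ry":0,"rz":0,"jaw":1},{"x":0,"y":0,"z":-210,"rx":0,"ry":0,"rz":0,"jaw":1},{"x":0,"y":0,"z":-225,"rx":0,"ry":0,"rz":0,"jaw":1},{"x":0,"y":0,"z":-225,"rx":0,"ry":0,"rz":0,"jaw":1},{"x":0,"y":0,"z":-225,"rx":0,"ry":0,"rz":0,"jaw":1}]'

```text
clock: 37.13
tcp_pos: [0.521, -0.3713, 0.3639]
tcp_rot: [[-0.943, 0.334, 0.001], [0.334, 0.943, -0.003], [-0.002, -0.002, -1.0]]
force: [-0.7, 0.3, -2.1]
grip_width: 0.0089
```

```bash
python3 go.py .6307 .2802 .36 193.1
```

```text
37.1333 [ 0.52 -0.37  0.36] 160.50434461551393 0.008912621808333219 [-0.72  0.3  -2.12] [-35.44  26.54  27.29  90.58  -0.09 -15.94]
[114.01 650.81   2.21] [-0.03  0.02 -6.52]
```

Emit:
step_arm --deltas '[{"x":4,"y":25,"z":0,"rx":0,"ry":0,"rz":-0.4,"jaw":1},{"x":11,"y":64,"z":0,"rx":0,"ry":0,"rz":-0.9,"jaw":1},{"x":18,"y":104,"z":0,"rx":0,"ry":0,"rz":-1.4,"jaw":1},{"x":25,"y":144,"z":0,"rx":0,"ry":0,"rz":-1.9,"jaw":1},{"x":32,"y":184,"z":0,"rx":0,"ry":0,"rz":-2.5,"jaw":1},{"x":39,"y":224,"z":0,"rx":0,"ry":0,"rz":-3.1,"jaw":1},{"x":46,"y":264,"z":0,"rx":0,"ry":0,"rz":-3.7,"jaw":1},{"x":53,"y":304,"z":0,"rx":0,"ry":0,"rz":-4.3,"jaw":1},{"x":60,"y":344,"z":0,"rx":0,"ry":0,"rz":-4.9,"jaw":1},{"x":67,"y":384,"z":0,"rx":0,"ry":0,"rz":-5.5,"jaw":1},{"x":74,"y":424,"z":0,"rx":0,"ry":0,"rz":-6.1,"jaw":1},{"x":81,"y":464,"z":0,"rx":0,"ry":0,"rz":-6.52,"jaw":1}]'

```text
clock: 38.13
tcp_pos: [0.5983, 0.0952, 0.3606]
tcp_rot: [[-0.973, -0.229, -0.003], [-0.229, 0.973, -0.003], [0.004, -0.002, -1.0]]
force: [0.5, -0.0, -2.2]
grip_width: 0.0089
```

```bash
python3 go.py .6307 .2802 .364 193.1
```

```text
38.1333 [0.6  0.1  0.36] -166.7500666353937 0.008933151820316 [ 0.5  -0.01 -2.18] [ 9.12 22.78 20.72 88.16 -0.15 -4.13]
[-73.95 172.59  -4.14] [-0.03 -0.05  0.03]
```

Emit:
step_arm --deltas '[{"x":-16,"y":36,"z":0,"rx":0,"ry":0,"rz":0,"jaw":1},{"x":-32,"y":72,"z":0,"rx":0,"ry":0,"rz":0,"jaw":1},{"x":-48,"y":108,"z":0,"rx":0,"ry":0,"rz":0,"jaw":1},{"x":-62,"y":140,"z":0,"rx":0,"ry":0,"rz":0,"jaw":1},{"x":-71,"y":160,"z":0,"rx":0,"ry":0,"rz":0,"jaw":1},{"x":-74,"y":167,"z":0,"rx":0,"ry":0,"rz":0,"jaw":1},{"x":-74,"y":167,"z":0,"rx":0,"ry":0,"rz":0,"jaw":1},{"x":-74,"y":167,"z":0,"rx":0,"ry":0,"rz":0,"jaw":1},{"x":-74,"y":167,"z":0,"rx":0,"ry":0,"rz":0,"jaw":1}]'

```text
clock: 38.88
tcp_pos: [0.6333, 0.2714, 0.3625]
tcp_rot: [[-0.974, -0.226, -0.0], [-0.226, 0.974, -0.003], [0.001, -0.003, -1.0]]
force: [0.6, -0.4, -1.6]
grip_width: 0.009
```

```bash
python3 go.py .6307 .2802 .264 193.1; python3 hang.py blue .1352
```

```text
38.8833 [0.63 0.27 0.36] -166.96407558670123 0.008986043446719676 [ 0.57 -0.4  -1.56] [23.28 33.29 38.82 95.61 -0.17 10.24]
[ 0.43  9.42 98.44] [-0.04 -0.01 -0.01]
0.228
[[ 353.   239.  -148.5  -49.9]
 [ 350.   241.  -136.7  -50.9]
 [ 353.   245.  -132.4  -34.5]
 [ 348.   249.  -111.2  -34.4]
 [ 349.   252.  -105.6  -24.8]
 [ 341.   253.   -86.1  -38.4]
 [ 329.   263.   -35.9  -37.2]
 [ 327.   262.   -34.2  -43.6]
 [ 332.   258.   -54.5  -43.7]
 [ 327.   255.   -51.5  -61.3]
 [ 329.   249.   -70.9  -72.8]
 [ 326.   250.   -62.   -76.2]
 [ 326.   256.   -46.9  -60.8]
 [ 329.   258.   -48.3  -49.7]
 [ 308.   273.    31.1  -53.5]
 [ 309.   295.    78.4    1.2]
 [ 333.   277.   -10.6    4.8]
 [ 333.   272.   -22.4   -7.2]
 [ 338.   273.   -30.3    4.9]
 [ 351.   262.   -84.2    3.9]]
0.338
[[353.  239.  -82.8   4.2]
 [350.  241.  -72.1   3.4]
 [353.  245.  -68.3  18.3]
 [348.  249.  -49.   18.3]
 [349.  252.  -43.9  27. ]
 [341.  253.  -26.2  14.7]
 [329.  263.   19.3  15.8]
 [327.  262.   20.8  10. ]
 [332.  258.    2.4   9.9]
 [327.  255.    5.1  -6.1]
 [329.  249.  -12.4 -16.5]
 [326.  250.   -4.3 -19.6]
 [326.  256.    9.3  -5.6]
 [329.  258.    8.1   4.4]
 [308.  273.   80.1   1. ]
 [309.  295.  123.   50.6]
 [333.  277.   42.3  53.8]
 [333.  272.   31.5  43. ]
 [338.  273.   24.4  54. ]
 [351.  262.  -24.5  53.1]]
```

Emit:
step_arm --deltas '[{"x":-1,"y":9.4,"z":10,"rx":0,"ry":0,"rz":0,"jaw":1},{"x":-1,"y":9.4,"z":35,"rx":0,"ry":0,"rz":0,"jaw":1},{"x":-1,"y":9.4,"z":60,"rx":0,"ry":0,"rz":0,"jaw":1},{"x":-1,"y":9.4,"z":85,"rx":0,"ry":0,"rz":0,"jaw":1},{"x":-1,"y":9.4,"z":98,"rx":0,"ry":0,"rz":0,"jaw":1},{"x":-1,"y":9.4,"z":98,"rx":0,"ry":0,"rz":0,"jaw":1},{"x":-1,"y":9.4,"z":98,"rx":0,"ry":0,"rz":0,"jaw":1}]'

```text
clock: 39.52
tcp_pos: [0.632, 0.2807, 0.2652]
tcp_rot: [[-0.974, -0.225, 0.0], [-0.225, 0.974, -0.002], [0.001, -0.002, -1.0]]
force: [0.5, 1.3, -1.7]
grip_width: 0.009
```

```bash
python3 go.py .6322 .2805 .1802 193.1
```

```text
39.5167 [0.63 0.28 0.27] -166.98318454531028 0.008970710456214195 [ 0.46  1.25 -1.72] [24.01 32.1  22.27 80.23 -0.13 10.99]
[-0.17 -0.03 85.02] [-0.03 -0.01 -0.02]
```

Emit:
step_arm --deltas '[{"x":0,"y":0,"z":10,"rx":0,"ry":0,"rz":0,"jaw":1},{"x":0,"y":0,"z":20,"rx":0,"ry":0,"rz":0,"jaw":1},{"x":0,"y":0,"z":30,"rx":0,"ry":0,"rz":0,"jaw":1},{"x":0,"y":0,"z":40,"rx":0,"ry":0,"rz":0,"jaw":1},{"x":0,"y":0,"z":50,"rx":0,"ry":0,"rz":0,"jaw":1},{"x":0,"y":0,"z":59,"rx":0,"ry":0,"rz":0,"jaw":1},{"x":0,"y":0,"z":59,"rx":0,"ry":0,"rz":0,"jaw":1}]'

```text
clock: 40.1
tcp_pos: [0.6314, 0.2814, 0.2032]
tcp_rot: [[-0.974, -0.227, -0.003], [-0.227, 0.974, -0.004], [0.003, -0.003, -1.0]]
force: [-0.2, -2.1, -3.7]
grip_width: 0.0088
```

Emit:
step_arm --deltas '[{"x":0,"y":0,"z":8,"rx":0,"ry":0,"rz":0,"jaw":1},{"x":0,"y":0,"z":15,"rx":0,"ry":0,"rz":0,"jaw":1},{"x":0,"y":0,"z":21,"rx":0,"ry":0,"rz":0,"jaw":1},{"x":0,"y":0,"z":26,"rx":0,"ry":0,"rz":0,"jaw":1},{"x":0,"y":0,"z":29,"rx":0,"ry":0,"rz":0,"jaw":1},{"x":0,"y":0,"z":29,"rx":0,"ry":0,"rz":0,"jaw":1}]'

```text
clock: 40.6
tcp_pos: [0.6321, 0.2817, 0.1801]
tcp_rot: [[-0.974, -0.227, 0.003], [-0.227, 0.974, -0.002], [-0.002, -0.002, -1.0]]
force: [-6.0, -4.9, 11.9]
grip_width: 0.0093
```

```bash
python3 go.py .6322 .2805 .1802 193.1
```

```text
40.6 [0.63 0.28 0.18] -166.88579713735854 0.009284505146966507 [-6.   -4.91 11.91] [24.09 33.15 11.56 68.31 -0.16 10.97]
[ 0.16 -1.17 -0.08] [-0.03  0.03  0.  ]
```

Emit:
step_arm --deltas '[{"x":0,"y":0,"z":-2,"rx":0,"ry":0,"rz":0,"jaw":0.8},{"x":0,"y":0,"z":-3,"rx":0,"ry":0,"rz":0,"jaw":0.55},{"x":0,"y":0,"z":-3,"rx":0,"ry":0,"rz":0,"jaw":0.55},{"x":0,"y":0,"z":-3,"rx":0,"ry":0,"rz":0,"jaw":0.55},{"x":0,"y":0,"z":-15,"rx":0,"ry":0,"rz":0,"jaw":0.55},{"x":0,"y":0,"z":-45,"rx":0,"ry":0,"rz":0,"jaw":0.55},{"x":0,"y":0,"z":-85,"rx":0,"ry":0,"rz":0,"jaw":0.55},{"x":0,"y":0,"z":-100,"rx":0,"ry":0,"rz":0,"jaw":0.55},{"x":0,"y":0,"z":-100,"rx":0,"ry":0,"rz":0,"jaw":0.55}]'

```text
clock: 41.35
tcp_pos: [0.6346, 0.2837, 0.2824]
tcp_rot: [[-0.974, -0.227, 0.009], [-0.227, 0.974, 0.003], [-0.01, 0.0, -1.0]]
force: [-0.0, -0.3, 1.6]
grip_width: 0.0385
```

```bash
python3 go.py .5 -.15 .28 180
```

```text
41.35 [0.63 0.28 0.28] -166.87759858711766 0.038495419771654285 [-0.03 -0.26  1.56] [24.13 31.99 24.59 82.04 -0.08 11.  ]
[ 229.52 -391.83   -0.04] [0.02 0.11 2.62]
```

Emit:
step_arm --deltas '[{"x":230,"y":-392,"z":0,"rx":0.02,"ry":0.11,"rz":2.62,"jaw":0.55},{"x":230,"y":-392,"z":0,"rx":0.02,"ry":0.11,"rz":2.62,"jaw":0.55},{"x":230,"y":-392,"z":0,"rx":0.02,"ry":0.11,"rz":2.62,"jaw":0.55},{"x":230,"y":-392,"z":0,"rx":0.02,"ry":0.11,"rz":2.62,"jaw":0.55},{"x":230,"y":-392,"z":0,"rx":0.02,"ry":0.11,"rz":2.62,"jaw":0.55},{"x":230,"y":-392,"z":0,"rx":0.02,"ry":0.11,"rz":2.62,"jaw":0.55},{"x":230,"y":-392,"z":0,"rx":0.02,"ry":0.11,"rz":2.62,"jaw":0.55},{"x":230,"y":-392,"z":0,"rx":0.02,"ry":0.11,"rz":2.62,"jaw":0.55},{"x":230,"y":-392,"z":0,"rx":0.02,"ry":0.11,"rz":2.62,"jaw":0.55},{"x":230,"y":-392,"z":0,"rx":0.02,"ry":0.11,"rz":2.62,"jaw":0.55},{"x":230,"y":-392,"z":0,"rx":0.02,"ry":0.11,"rz":2.62,"jaw":0.55},{"x":230,"y":-392,"z":0,"rx":0.02,"ry":0.11,"rz":2.62,"jaw":0.55}]'

```text
clock: 42.35
tcp_pos: [0.4949, -0.1569, 0.2766]
tcp_rot: [[-1.0, 0.007, -0.011], [0.007, 1.0, -0.007], [0.01, -0.007, -1.0]]
force: [0.3, 0.3, 0.4]
grip_width: 0.0385
```

```bash
python3 - <<'E'
from h import *
im=env.capture('scene');t=env.capture('top');cv2.imwrite('pics/s9.png',im);cv2.imwrite('pics/top9.png',t)
a=cv2.resize(im[200:360,230:390],None,fx=2.5,fy=2.5,interpolation=2);b=cv2.resize(t[140:300,200:360],None,fx=2.5,fy=2.5,interpolation=2)
c=cv2.resize(t[185:218,311:345],(400,200),interpolation=2)
u=np.vstack([np.hstack([a,b])]);cv2.imwrite('pics/t9.png',u)
c=cv2.resize(t[180:222,300:356],None,fx=14,fy=14,interpolation=2);cv2.imwrite('pics/t10.png',c)
E
```

```text
(no output)
```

View pics/t9.png

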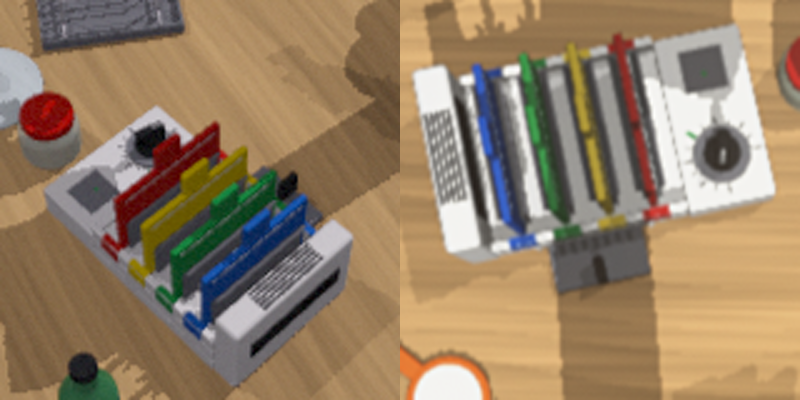

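View pics/t10.png

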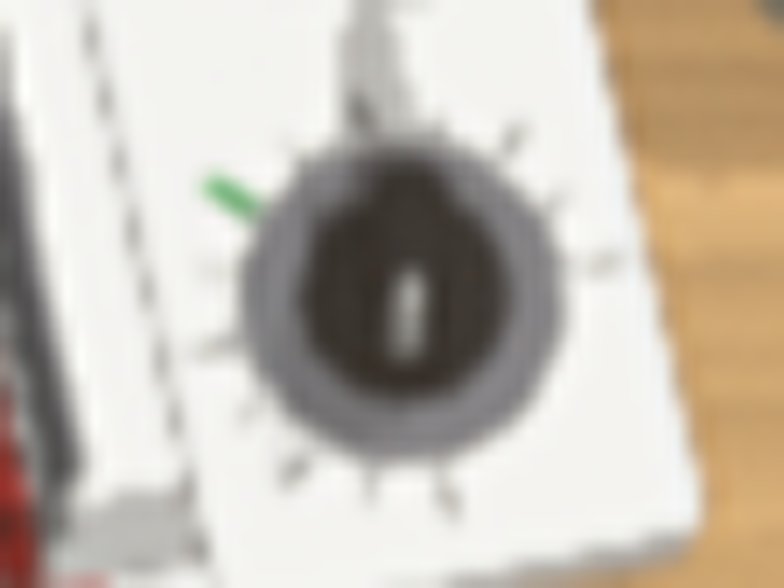

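The pictures show all four boards standing in their own slots, the tray in its slot with its tab at right crop (600,270), and the dial pointer line from (412,272) to (402,355) in the last crop.

```bash
sed -i 's/C=.*;A=/C=np.array([.6475,.2080]);A=/' slots.py; cat > chk.py <<'E'
from slots import *
def F(p): 
    d=np.atleast_2d(p)[:,:2]-C; return np.c_[d@[np.cos(A),np.sin(A)],d@[-np.sin(A),np.cos(A)]]*1000
E
python3 - <<'E'
from chk import *
np.set_printoptions(precision=1,suppress=True)
t=cv2.imread('pics/top9.png')
print('tray outer corners',F(ray('top',[(424-200+0,0)] and [(200+(560-400)/2.5,140+292/2.5),(200+(650-400)/2.5,140+275/2.5)],.014)))
p=ray('top',[(329.43,199.43),(328.71,205.36)],.094)[:,:2];d=p[1]-p[0];ya=np.degrees(np.arctan2(-d[1],-d[0]));print('bar yaw',ya,'theta',13.1-ya)
g=ray('top',[(300+230/14,180+195/14)],.05)[0,:2];c=ray('top',[(300+403/14,180+297/14)],.055)[0,:2];print('centre',c,F(c),'exp',S(-.045,-.16));dd=g-c;print('green dir: theta',(193.1-np.degrees(np.arctan2(dd[1],dd[0])))%360)
for q,z in (((405,160),.09),((405,395),.09)): print(ray('top',(300+q[0]/14,180+q[1]/14),z))
E
python3 go.py .640 .0415 .15 180
```

```text
tray outer corners [[-156.2   47.7]
 [-158.5  -56.3]]
bar yaw -5.844260738366333 theta 18.94426073836633
centre [0.6 0. ] [[ -45.3 -163.6]] exp [0.6 0. ]
green dir: theta 134.19553247272856
[[0.7 0.  0.1]]
[[0.6 0.  0.1]]
42.45 [ 0.5  -0.15  0.28] 179.81595519672172 0.03820036331490399 [-0.76 -0.11 -0.92] [-16.88  14.05  -4.38  72.03  -0.33 -16.7 ]
[-143.96  194.93  124.73] [-0.04 -0.11 -0.04]
```

Emit:
step_arm --deltas '[{"x":-30,"y":40,"z":0,"rx":-0.04,"ry":-0.11,"rz":0.5,"jaw":0.5},{"x":-55,"y":75,"z":0,"rx":-0.04,"ry":-0.11,"rz":1.1,"jaw":0.5},{"x":-80,"y":110,"z":20,"rx":-0.04,"ry":-0.11,"rz":1.1,"jaw":0.5},{"x":-105,"y":145,"z":50,"rx":-0.04,"ry":-0.11,"rz":1.1,"jaw":0.5},{"x":-130,"y":175,"z":80,"rx":-0.04,"ry":-0.11,"rz":1.1,"jaw":0.5},{"x":-144,"y":193,"z":110,"rx":-0.04,"ry":-0.11,"rz":1.1,"jaw":0.5},{"x":-144,"y":193,"z":125,"rx":-0.04,"ry":-0.11,"rz":1.1,"jaw":0.5},{"x":-144,"y":193,"z":125,"rx":-0.04,"ry":-0.11,"rz":1.1,"jaw":0.5},{"x":-144,"y":193,"z":125,"rx":-0.04,"ry":-0.11,"rz":1.1,"jaw":0.5}]'

```text
clock: 43.2
tcp_pos: [0.6383, 0.0438, 0.1471]
tcp_rot: [[-0.996, 0.091, -0.005], [0.091, 0.996, -0.002], [0.005, -0.002, -1.0]]
force: [0.2, 0.2, 1.4]
grip_width: 0.0428
```

```bash
python3 go.py .640 .042 .082 174.2
```

```text
43.2 [0.64 0.04 0.15] 174.7618289140134 0.04282314574302949 [0.23 0.16 1.38] [ 3.96 29.24 -0.5  60.57 -0.07  9.19]
[-2.19 -1.47 65.04] [-0.02 -0.06  0.11]
```

Emit:
step_arm --deltas '[{"x":-2.2,"y":-1.5,"z":10,"rx":0,"ry":-0.06,"rz":0.11,"jaw":0.5},{"x":-2.2,"y":-1.5,"z":25,"rx":0,"ry":-0.06,"rz":0.11,"jaw":0.5},{"x":-2.2,"y":-1.5,"z":40,"rx":0,"ry":-0.06,"rz":0.11,"jaw":0.5},{"x":-2.2,"y":-1.5,"z":55,"rx":0,"ry":-0.06,"rz":0.11,"jaw":0.5},{"x":-2.2,"y":-1.5,"z":62,"rx":0,"ry":-0.06,"rz":0.11,"jaw":0.5},{"x":-2.2,"y":-1.5,"z":65,"rx":0,"ry":-0.06,"rz":0.11,"jaw":0.5},{"x":-2.2,"y":-1.5,"z":65,"rx":0,"ry":-0.06,"rz":0.11,"jaw":0.5},{"x":-2.2,"y":-1.5,"z":65,"rx":0,"ry":-0.06,"rz":0.11,"jaw":0.5}]'

```text
clock: 43.87
tcp_pos: [0.6432, 0.0391, 0.0871]
tcp_rot: [[-0.994, 0.105, 0.009], [0.105, 0.994, -0.002], [-0.009, -0.001, -1.0]]
force: [-0.3, -1.2, 0.3]
grip_width: 0.0422
```

Emit:
step_arm --deltas '[{"x":0,"y":0,"z":0,"rx":0,"ry":0,"rz":0,"jaw":0.7},{"x":0,"y":0,"z":0,"rx":0,"ry":0,"rz":0,"jaw":1},{"x":0,"y":0,"z":0,"rx":0,"ry":0,"rz":0,"jaw":1},{"x":0,"y":0,"z":0,"rx":0,"ry":0,"rz":0,"jaw":1},{"x":0,"y":0,"z":0,"rx":0,"ry":0,"rz":0,"jaw":1},{"x":0,"y":0,"z":0,"rx":0,"ry":0,"rz":0,"jaw":1}]' --squeeze 30

```text
clock: 44.37
tcp_pos: [0.6436, 0.0397, 0.087]
tcp_rot: [[-0.994, 0.105, 0.01], [0.105, 0.994, -0.001], [-0.01, 0.0, -1.0]]
force: [0.2, 2.0, 5.5]
grip_width: 0.0132
```

```bash
python3 go.py .640 .042 .082 174.2 .640 .042 .082 58.1
```

```text
44.3667 [0.64 0.04 0.09] 173.98581706584253 0.013208490110627389 [0.19 1.97 5.51] [ 3.57 31.66 -5.82 51.97 -0.08  9.58]
[3.86 1.92 4.97] [ 0.    0.11 -0.04]
[3.86 1.92 4.97] [ 0.11  0.07 23.18]
```

Emit:
step_arm --deltas '[{"x":3.5,"y":0,"z":0,"rx":0,"ry":0,"rz":0,"jaw":1},{"x":3.5,"y":0,"z":0,"rx":0,"ry":0,"rz":0,"jaw":1},{"x":3.5,"y":0,"z":0,"rx":0,"ry":0,"rz":1,"jaw":1},{"x":3.5,"y":0,"z":0,"rx":0,"ry":0,"rz":2,"jaw":1},{"x":3.5,"y":0,"z":0,"rx":0,"ry":0,"rz":3,"jaw":1},{"x":3.5,"y":0,"z":0,"rx":0,"ry":0,"rz":4,"jaw":1},{"x":3.5,"y":0,"z":0,"rx":0,"ry":0,"rz":5,"jaw":1},{"x":3.5,"y":0,"z":0,"rx":0,"ry":0,"rz":6,"jaw":1},{"x":3.5,"y":0,"z":0,"rx":0,"ry":0,"rz":7,"jaw":1},{"x":3.5,"y":0,"z":0,"rx":0,"ry":0,"rz":8,"jaw":1},{"x":3.5,"y":0,"z":0,"rx":0,"ry":0,"rz":8,"jaw":1}]'

```text
clock: 45.28
tcp_pos: [0.6425, 0.038, 0.087]
tcp_rot: [[-0.691, 0.722, 0.014], [0.723, 0.691, -0.005], [-0.013, 0.007, -1.0]]
force: [5.4, -2.3, 1.3]
grip_width: 0.0135
```

```bash
python3 go.py .640 .04 .087 58.1
```

```text
45.2833 [0.64 0.04 0.09] 133.73301544350716 0.013533809645612531 [ 5.42 -2.26  1.34] [ 3.54 31.4  -6.3  51.52 -0.34 49.81]
[ 3.23 -0.42 -0.01] [ 0.16  0.08 15.13]
```

Turning well: the yaw followed from 174 to 133.7 with low forces. Remaining rz is +15.1.

Emit:
step_arm --deltas '[{"x":0,"y":0,"z":0,"rx":0,"ry":0,"rz":1.3,"jaw":1},{"x":0,"y":0,"z":0,"rx":0,"ry":0,"rz":2.6,"jaw":1},{"x":0,"y":0,"z":0,"rx":0,"ry":0,"rz":3.9,"jaw":1},{"x":0,"y":0,"z":0,"rx":0,"ry":0,"rz":5.2,"jaw":1},{"x":0,"y":0,"z":0,"rx":0,"ry":0,"rz":6.5,"jaw":1},{"x":0,"y":0,"z":0,"rx":0,"ry":0,"rz":7.8,"jaw":1},{"x":0,"y":0,"z":0,"rx":0,"ry":0,"rz":9.1,"jaw":1},{"x":0,"y":0,"z":0,"rx":0,"ry":0,"rz":10.4,"jaw":1},{"x":0,"y":0,"z":0,"rx":0,"ry":0,"rz":11.7,"jaw":1},{"x":0,"y":0,"z":0,"rx":0,"ry":0,"rz":13,"jaw":1},{"x":0,"y":0,"z":0,"rx":0,"ry":0,"rz":14.2,"jaw":1},{"x":0,"y":0,"z":0,"rx":0,"ry":0,"rz":15.1,"jaw":1}]'

```text
clock: 46.28
tcp_pos: [0.6391, 0.0376, 0.0869]
tcp_rot: [[0.528, 0.849, 0.008], [0.849, -0.528, -0.006], [-0.001, 0.01, -1.0]]
force: [-2.2, -3.2, 8.1]
grip_width: 0.0134
```

Emit:
step_arm --deltas '[{"x":0,"y":0,"z":0,"rx":0,"ry":0,"rz":0,"jaw":1},{"x":0,"y":0,"z":0,"rx":0,"ry":0,"rz":0,"jaw":1},{"x":0,"y":0,"z":0,"rx":0,"ry":0,"rz":0,"jaw":1},{"x":0,"y":0,"z":0,"rx":0,"ry":0,"rz":0,"jaw":1}]'

```text
clock: 46.62
tcp_pos: [0.6391, 0.0376, 0.0869]
tcp_rot: [[0.524, 0.852, 0.008], [0.852, -0.524, -0.006], [-0.001, 0.01, -1.0]]
force: [-2.0, -3.0, 8.5]
grip_width: 0.0132
```

```bash
python3 go.py .640 .04 .087 58.1
```

```text
46.6167 [0.64 0.04 0.09] 58.396948143529094 0.013207794024894484 [-2.05 -3.    8.46] [  3.54  31.33  -6.44  51.8   -0.36 125.14]
[ 2.52 -0.49 -0.07] [0.11 0.01 0.06]
```

Emit:
step_arm --deltas '[{"x":0,"y":0,"z":0,"rx":0,"ry":0,"rz":0,"jaw":0.7},{"x":0,"y":0,"z":0,"rx":0,"ry":0,"rz":0,"jaw":0.5},{"x":0,"y":0,"z":0,"rx":0,"ry":0,"rz":0,"jaw":0.5},{"x":0,"y":0,"z":0,"rx":0,"ry":0,"rz":0,"jaw":0.5},{"x":0,"y":0,"z":-15,"rx":0,"ry":0,"rz":0,"jaw":0.5},{"x":0,"y":0,"z":-45,"rx":0,"ry":0,"rz":0,"jaw":0.5},{"x":0,"y":0,"z":-85,"rx":0,"ry":0,"rz":0,"jaw":0.5},{"x":0,"y":0,"z":-125,"rx":0,"ry":0,"rz":0,"jaw":0.5},{"x":0,"y":0,"z":-165,"rx":0,"ry":0,"rz":0,"jaw":0.5},{"x":0,"y":0,"z":-190,"rx":0,"ry":0,"rz":0,"jaw":0.5},{"x":0,"y":0,"z":-190,"rx":0,"ry":0,"rz":0,"jaw":0.5}]'

```text
clock: 47.53
tcp_pos: [0.6407, 0.0402, 0.2828]
tcp_rot: [[0.523, 0.852, 0.019], [0.852, -0.523, -0.001], [0.009, 0.017, -1.0]]
force: [1.4, -0.6, -0.3]
grip_width: 0.0428
```

```bash
python3 go.py .5 -.15 .28 58.1
```

```text
47.5333 [0.64 0.04 0.28] 58.48142628640208 0.04282715254420103 [ 1.38 -0.64 -0.35] [  3.65  25.47  13.57  77.04  -0.14 125.18]
[-235.65  -20.51    0.41] [ 0.19 -0.1   0.08]
```

Emit:
step_arm --deltas '[{"x":-236,"y":-20,"z":0,"rx":0.19,"ry":-0.1,"rz":0,"jaw":0.5},{"x":-236,"y":-20,"z":0,"rx":0.19,"ry":-0.1,"rz":0,"jaw":0.5},{"x":-236,"y":-20,"z":0,"rx":0.19,"ry":-0.1,"rz":0,"jaw":0.5},{"x":-236,"y":-20,"z":0,"rx":0.19,"ry":-0.1,"rz":0,"jaw":0.5},{"x":-236,"y":-20,"z":0,"rx":0.19,"ry":-0.1,"rz":0,"jaw":0.5},{"x":-236,"y":-20,"z":0,"rx":0.19,"ry":-0.1,"rz":0,"jaw":0.5},{"x":-236,"y":-20,"z":0,"rx":0.19,"ry":-0.1,"rz":0,"jaw":0.5},{"x":-236,"y":-20,"z":0,"rx":0.19,"ry":-0.1,"rz":0,"jaw":0.5},{"x":-236,"y":-20,"z":0,"rx":0.19,"ry":-0.1,"rz":0,"jaw":0.5}]'

```text
clock: 48.28
tcp_pos: [0.4973, -0.1506, 0.2745]
tcp_rot: [[0.523, 0.852, -0.012], [0.852, -0.523, -0.0], [-0.006, -0.01, -1.0]]
force: [0.6, 0.5, -0.1]
grip_width: 0.0425
```

```bash
python3 - <<'E'
from h import *
im=env.capture('scene');t=env.capture('top');cv2.imwrite('pics/s11.png',im);cv2.imwrite('pics/top11.png',t)
a=cv2.resize(t[145:270,200:350],None,fx=2.66,fy=2.66,interpolation=2)[:332,:399]
b=cv2.resize(t[215:265,250:310],(399,332),interpolation=2)
c=cv2.resize(t[180:222,303:353],(399,266),interpolation=2);d=cv2.resize(im[220:340,250:400],(399,266),interpolation=2)
cv2.imwrite('pics/t11.png',np.vstack([np.hstack([a,b]),np.hstack([c,cv2.resize(d,(399,266))])]))
# compare with step-1 picture of tray
o=cv2.imread('pics/top9.png');print('diff',cv2.absdiff(o,t)[225:270,240:310].mean())
E
```

```text
diff 6.59037037037037
```

View pics/t11.png

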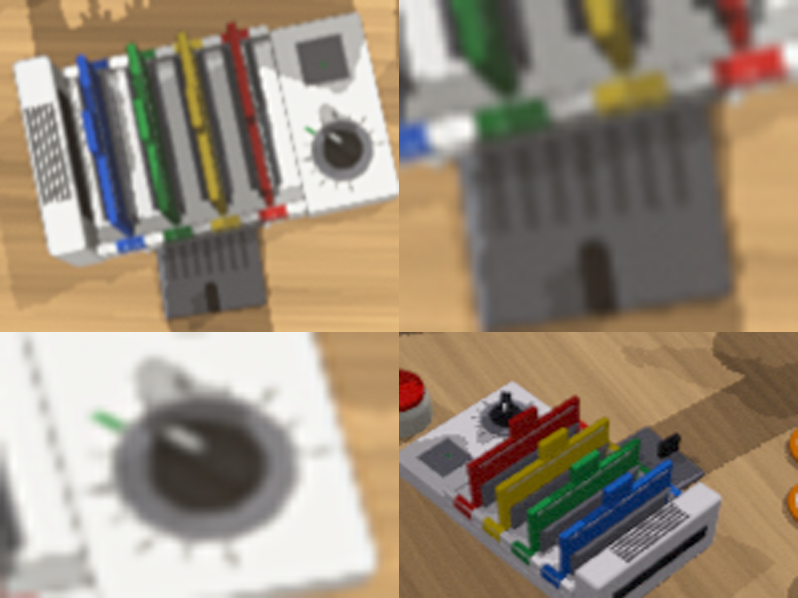

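The dial points at the green mark and the boards stand well. The tray, though, has been knocked out of its slot by about 2 cm: its outer corners are now near (262,264) and (300,259) in the top view, against (264,257) and (300,250) before. I'll push it home again.

```bash
python3 - <<'E'
from chk import *
np.set_printoptions(precision=4,suppress=True)
p=ray('top',[(262,264.5),(300.3,258.7)],.014);print(p,F(p));d=p[0]-p[1];print('yaw',np.degrees(np.arctan2(-d[0],d[1])))
t=cv2.imread('pics/top11.png');h=cv2.cvtColor(t,cv2.COLOR_BGR2HSV)
m=np.zeros(h.shape[:2],np.uint8);b=(slice(245,272),slice(265,295));m[b]=(t[b].max(2)<62)*255
for a,c,q in comps(m,6): print(a,c,F(ray('top',c,.035)),ray('top',c,.035))
E
python3 go.py .49 .17 .1 193.1
```

```text
[[0.4625 0.2241 0.014 ]
 [0.4811 0.1158 0.014 ]] [[-176.5165   57.5588]
 [-182.9423  -52.1395]]
yaw 9.747625423374602
38 [279.2895 256.5263] [[-166.2989    3.5082]] [[0.4847 0.1737 0.035 ]]
48.3833 [ 0.5  -0.15  0.27] 58.549791842457296 0.04226948627882749 [0.48 0.69 0.41] [-16.64  14.28  -4.37  72.01  -0.22 104.82]
[ 270.02 -171.93  174.61] [ -0.15  -0.1  -26.91]
```

Emit:
step_arm --deltas '[{"x":273,"y":-180,"z":40,"rx":0,"ry":0,"rz":-16,"jaw":0.5},{"x":273,"y":-180,"z":40,"rx":0,"ry":0,"rz":-16,"jaw":0.5},{"x":273,"y":-180,"z":40,"rx":0,"ry":0,"rz":-16,"jaw":0.5},{"x":273,"y":-180,"z":40,"rx":0,"ry":0,"rz":-16,"jaw":0.5},{"x":273,"y":-180,"z":40,"rx":0,"ry":0,"rz":-16,"jaw":0.5},{"x":273,"y":-180,"z":40,"rx":0,"ry":0,"rz":-16,"jaw":0.5},{"x":273,"y":-180,"z":40,"rx":0,"ry":0,"rz":-16,"jaw":0.5},{"x":273,"y":-180,"z":40,"rx":0,"ry":0,"rz":-16,"jaw":0.5},{"x":273,"y":-180,"z":40,"rx":0,"ry":0,"rz":-16,"jaw":0.5},{"x":273,"y":-180,"z":40,"rx":0,"ry":0,"rz":-16,"jaw":0.5},{"x":273,"y":-180,"z":40,"rx":0,"ry":0,"rz":-16,"jaw":0.5},{"x":273,"y":-180,"z":40,"rx":0,"ry":0,"rz":-16,"jaw":0.5}]'

```text
clock: 49.38
tcp_pos: [0.486, 0.1779, 0.2345]
tcp_rot: [[-0.753, 0.658, -0.012], [0.658, 0.753, -0.001], [0.009, -0.009, -1.0]]
force: [-0.5, -0.2, -0.3]
grip_width: 0.0431
```

Emit:
step_arm --deltas '[{"x":0,"y":0,"z":0,"rx":0,"ry":0,"rz":-10.4,"jaw":0.4},{"x":0,"y":0,"z":0,"rx":0,"ry":0,"rz":-10.4,"jaw":0.4},{"x":0,"y":0,"z":0,"rx":0,"ry":0,"rz":-10.4,"jaw":0.4},{"x":0,"y":0,"z":0,"rx":0,"ry":0,"rz":-10.4,"jaw":0.4},{"x":0,"y":0,"z":0,"rx":0,"ry":0,"rz":-10.4,"jaw":0.4},{"x":0,"y":0,"z":0,"rx":0,"ry":0,"rz":-10.4,"jaw":0.4},{"x":0,"y":0,"z":0,"rx":0,"ry":0,"rz":-10.4,"jaw":0.4},{"x":0,"y":0,"z":0,"rx":0,"ry":0,"rz":-10.4,"jaw":0.4},{"x":0,"y":0,"z":0,"rx":0,"ry":0,"rz":-10.4,"jaw":0.4},{"x":0,"y":0,"z":0,"rx":0,"ry":0,"rz":-10.4,"jaw":0.4},{"x":0,"y":0,"z":0,"rx":0,"ry":0,"rz":-10.4,"jaw":0.4}]'

```text
clock: 50.3
tcp_pos: [0.4861, 0.1763, 0.2349]
tcp_rot: [[-0.984, -0.18, -0.012], [-0.18, 0.984, -0.001], [0.012, 0.001, -1.0]]
force: [0.1, -0.3, 0.2]
grip_width: 0.0512
```

```bash
python3 go.py .4864 .1766 .039 190.5
```

```text
50.3 [0.49 0.18 0.23] -169.61030328660308 0.051236162620711255 [ 0.12 -0.35  0.21] [19.82 14.87 -9.53 66.25  0.19  9.43]
[ -2.61  -0.03 195.87] [ 0.02 -0.14 -0.02]
```

Emit:
step_arm --deltas '[{"x":-2.5,"y":0,"z":40,"rx":0,"ry":-0.14,"rz":0,"jaw":0.4},{"x":-2.5,"y":0,"z":80,"rx":0,"ry":-0.14,"rz":0,"jaw":0.4},{"x":-2.5,"y":0,"z":120,"rx":0,"ry":-0.14,"rz":0,"jaw":0.4},{"x":-2.5,"y":0,"z":150,"rx":0,"ry":-0.14,"rz":0,"jaw":0.4},{"x":-2.5,"y":0,"z":170,"rx":0,"ry":-0.14,"rz":0,"jaw":0.4},{"x":-2.5,"y":0,"z":185,"rx":0,"ry":-0.14,"rz":0,"jaw":0.4},{"x":-2.5,"y":0,"z":193,"rx":0,"ry":-0.14,"rz":0,"jaw":0.4},{"x":-2.5,"y":0,"z":193,"rx":0,"ry":-0.14,"rz":0,"jaw":0.4},{"x":-2.5,"y":0,"z":193,"rx":0,"ry":-0.14,"rz":0,"jaw":0.4}]'

```text
clock: 51.05
tcp_pos: [0.4866, 0.1764, 0.0422]
tcp_rot: [[-0.983, -0.181, 0.0], [-0.181, 0.983, 0.001], [-0.001, 0.001, -1.0]]
force: [0.2, 0.3, 0.6]
grip_width: 0.0512
```

Emit:
step_arm --deltas '[{"x":0,"y":0,"z":0,"rx":0,"ry":0,"rz":0,"jaw":0.7},{"x":0,"y":0,"z":0,"rx":0,"ry":0,"rz":0,"jaw":1},{"x":0,"y":0,"z":0,"rx":0,"ry":0,"rz":0,"jaw":1},{"x":0,"y":0,"z":0,"rx":0,"ry":0,"rz":0,"jaw":1},{"x":0,"y":0,"z":0,"rx":0,"ry":0,"rz":0,"jaw":1},{"x":0,"y":0,"z":0,"rx":0,"ry":0,"rz":0,"jaw":1},{"x":0,"y":0,"z":0,"rx":0,"ry":0,"rz":0,"jaw":1}]' --squeeze 50

```text
clock: 51.63
tcp_pos: [0.4881, 0.1756, 0.0432]
tcp_rot: [[-0.984, -0.18, 0.004], [-0.18, 0.984, 0.0], [-0.004, -0.001, -1.0]]
force: [1.4, -4.2, 6.5]
grip_width: 0.0086
```

```bash
python3 go.py .5115 .1744 .039 193.1; python3 -c "
from chk import *
print(F(env.state()['tcp_pos']),F([.5117,.1744]))"
```

```text
51.6333 [0.49 0.18 0.04] -169.62889302975236 0.008608483486853724 [ 1.44 -4.16  6.47] [ 19.83  24.02 -27.78  37.97  -0.07   9.46]
[-22.8   -5.43   4.3 ] [-0.01  0.05 -0.55]
[[-162.61033168    4.60759616]] [[-139.88142029   -1.94634495]]
```

Emit:
step_arm --deltas '[{"x":-2,"y":-2,"z":-1,"rx":0,"ry":0,"rz":-0.2,"jaw":1},{"x":-5,"y":-4,"z":-1,"rx":0,"ry":0,"rz":-0.4,"jaw":1},{"x":-8,"y":-5,"z":-1,"rx":0,"ry":0,"rz":-0.55,"jaw":1},{"x":-11,"y":-5,"z":-1,"rx":0,"ry":0,"rz":-0.55,"jaw":1},{"x":-15,"y":-5,"z":-1,"rx":0,"ry":0,"rz":-0.55,"jaw":1},{"x":-19,"y":-5,"z":-1,"rx":0,"ry":0,"rz":-0.55,"jaw":1},{"x":-22,"y":-5,"z":-1,"rx":0,"ry":0,"rz":-0.55,"jaw":1},{"x":-24,"y":-5,"z":-1,"rx":0,"ry":0,"rz":-0.55,"jaw":1},{"x":-24,"y":-5,"z":-1,"rx":0,"ry":0,"rz":-0.55,"jaw":1}]'

```text
clock: 52.38
tcp_pos: [0.5074, 0.175, 0.0431]
tcp_rot: [[-0.973, -0.23, -0.006], [-0.23, 0.973, 0.001], [0.006, 0.002, -1.0]]
force: [-7.5, -4.0, 11.5]
grip_width: 0.0092
```

Emit:
step_arm --deltas '[{"x":-2,"y":0,"z":0,"rx":0,"ry":0,"rz":0,"jaw":1},{"x":-4,"y":0,"z":0,"rx":0,"ry":0,"rz":0,"jaw":1},{"x":-4,"y":0,"z":0,"rx":0,"ry":0,"rz":0,"jaw":1}]'

```text
clock: 52.63
tcp_pos: [0.511, 0.1759, 0.0431]
tcp_rot: [[-0.973, -0.23, -0.007], [-0.23, 0.973, 0.001], [0.006, 0.002, -1.0]]
force: [-7.9, -3.7, 12.6]
grip_width: 0.0091
```

Emit:
step_arm --deltas '[{"x":-2,"y":0,"z":0,"rx":0,"ry":0,"rz":0,"jaw":1},{"x":-3,"y":0,"z":0,"rx":0,"ry":0,"rz":0,"jaw":1},{"x":-3,"y":0,"z":0,"rx":0,"ry":0,"rz":0,"jaw":1}]'

```text
clock: 52.88
tcp_pos: [0.5124, 0.1762, 0.0431]
tcp_rot: [[-0.973, -0.23, -0.009], [-0.23, 0.973, 0.0], [0.009, 0.002, -1.0]]
force: [-11.1, -4.1, 15.5]
grip_width: 0.0086
```

```bash
python3 go.py .5115 .1744 .039 193.1
```

```text
52.8833 [0.51 0.18 0.04] -166.6811295286975 0.00862310702325819 [-11.09  -4.12  15.48] [ 18.87  26.27 -23.69  40.54   0.18   5.55]
[ 1.26 -1.53  4.13] [ 0.03 -0.1   0.04]
```

Emit:
step_arm --deltas '[{"x":-2,"y":0,"z":0,"rx":0,"ry":0,"rz":0,"jaw":1},{"x":-4,"y":0,"z":0,"rx":0,"ry":0,"rz":0,"jaw":1},{"x":-4,"y":0,"z":0,"rx":0,"ry":0,"rz":0,"jaw":1},{"x":-4,"y":0,"z":0,"rx":0,"ry":0,"rz":0,"jaw":1}]'

```text
clock: 53.22
tcp_pos: [0.5126, 0.1762, 0.0431]
tcp_rot: [[-0.973, -0.23, -0.016], [-0.23, 0.973, -0.001], [0.016, 0.002, -1.0]]
force: [-17.9, -5.3, 23.8]
grip_width: 0.0089
```

Emit:
step_arm --deltas '[{"x":0,"y":0,"z":0,"rx":0,"ry":0,"rz":0,"jaw":0.7},{"x":0,"y":0,"z":0,"rx":0,"ry":0,"rz":0,"jaw":0.4},{"x":0,"y":0,"z":0,"rx":0,"ry":0,"rz":0,"jaw":0.4},{"x":0,"y":0,"z":0,"rx":0,"ry":0,"rz":0,"jaw":0.4},{"x":0,"y":0,"z":-15,"rx":0,"ry":0,"rz":0,"jaw":0.4},{"x":0,"y":0,"z":-45,"rx":0,"ry":0,"rz":0,"jaw":0.4},{"x":0,"y":0,"z":-85,"rx":0,"ry":0,"rz":0,"jaw":0.4},{"x":0,"y":0,"z":-125,"rx":0,"ry":0,"rz":0,"jaw":0.4},{"x":0,"y":0,"z":-165,"rx":0,"ry":0,"rz":0,"jaw":0.4},{"x":0,"y":0,"z":-205,"rx":0,"ry":0,"rz":0,"jaw":0.4},{"x":0,"y":0,"z":-220,"rx":0,"ry":0,"rz":0,"jaw":0.4}]'

```text
clock: 54.13
tcp_pos: [0.5241, 0.179, 0.2691]
tcp_rot: [[-0.973, -0.229, 0.009], [-0.229, 0.973, 0.005], [-0.01, 0.003, -1.0]]
force: [0.4, 0.3, 0.3]
grip_width: 0.0512
```

Emit:
step_arm --deltas '[{"x":60,"y":-320,"z":0,"rx":0,"ry":0,"rz":0,"jaw":0.4},{"x":60,"y":-320,"z":0,"rx":0,"ry":0,"rz":0,"jaw":0.4},{"x":60,"y":-320,"z":0,"rx":0,"ry":0,"rz":0,"jaw":0.4},{"x":60,"y":-320,"z":0,"rx":0,"ry":0,"rz":0,"jaw":0.4},{"x":60,"y":-320,"z":0,"rx":0,"ry":0,"rz":0,"jaw":0.4},{"x":60,"y":-320,"z":0,"rx":0,"ry":0,"rz":0,"jaw":0.4},{"x":60,"y":-320,"z":0,"rx":0,"ry":0,"rz":0,"jaw":0.4},{"x":60,"y":-320,"z":0,"rx":0,"ry":0,"rz":0,"jaw":0.4},{"x":60,"y":-320,"z":0,"rx":0,"ry":0,"rz":0,"jaw":0.4},{"x":60,"y":-320,"z":0,"rx":0,"ry":0,"rz":0,"jaw":0.4},{"x":60,"y":-320,"z":0,"rx":0,"ry":0,"rz":0,"jaw":0.4},{"x":60,"y":-320,"z":0,"rx":0,"ry":0,"rz":0,"jaw":0.4}]'

```text
clock: 55.13
tcp_pos: [0.5363, -0.1462, 0.2624]
tcp_rot: [[-0.973, -0.23, -0.0], [-0.23, 0.973, 0.002], [-0.0, 0.002, -1.0]]
force: [-0.4, -0.2, -0.1]
grip_width: 0.0511
```

```bash
python3 - <<'E'
from h import *
t=env.capture('top');cv2.imwrite('pics/top12.png',t);o=cv2.imread('pics/top9.png')
g=lambda i,b:cv2.resize(i[b[1]:b[3],b[0]:b[2]],(399,299),interpolation=2)
b=(250,215,310,260)
cv2.imwrite('pics/t12.png',np.vstack([np.hstack([g(o,b),g(t,b)]),np.hstack([g(t,(200,145,350,257)),g(t,(390,100,550,220))])]))
print('diff all vs 9 (tray)',cv2.absdiff(o,t)[225:270,240:310].mean())
E
```

```text
diff all vs 9 (tray) 2.6795767195767195
```

View pics/t12.png

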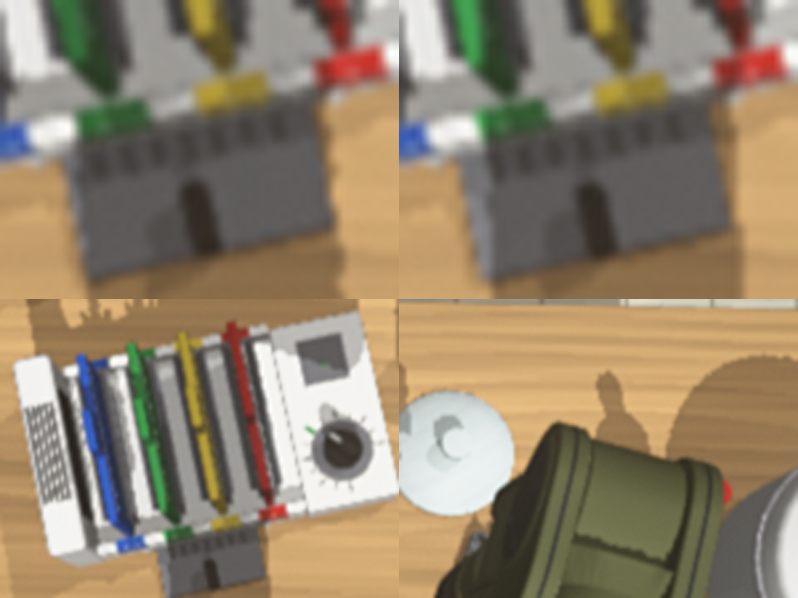

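The right-hand view shows the tray back exactly where it was when first home. The boards stand in their slots and the pointer is on green. The gripper is clear with no force on it, so I'm handing in.

```bash
python3 -c "
from cell import env
s=env.state();print(s['clock'],s['force'],s['qd'].round(2));print(env.sign_off())"
```

```text
55.1833 [0.36226848 0.41889751 0.29813902] [ 0.3  -0.04 -0.02 -0.03 -0.03  0.02]
the job is handed in; nothing more can be done
None
```

The job is done and handed in at about 55 s. The tray is home, all four boards stand in their own slots and the dial is on the green mark. The sign-off gave no verdict.

- **Tray:** I slid it to its stop first, re-gripping once because joint 6 reached its limit partway through. The check after the dial turn showed it had been knocked out by about 2 cm. I pushed it back until it stopped moving under about 18 N, and the last picture matches the first one taken with it home.
- **Boards:** yellow, green, red and the larger blue went in one at a time. Each touched the floor with 9–13 N of contact, within about 0.1 mm of the predicted height.
- **Dial:** I turned it to a gripper yaw of 58.4° against 58.1° wanted, an error of about 0.005 rad. The last picture shows the pointer on the green mark.
- **Disagreement:** my camera estimate of the steriliser sat about 2 mm in y from what the boards showed on contact. I used the contact values.
- **Other kitchen things:** I did not measure each one against its starting position. I saw no sign that any had moved.

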